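# Lay out the lead key weights by size

### The job

Ready the bench for weighing off a keyboard: stand the four lead weights upright on the four dark inlays of the spruce offcut, one in the middle of each, in order of size, with the smallest next to the white porcelain knob and the largest farthest from it. Leave the knob and the funnel where they stand.

Things in the scene. Friction and masses are not known exactly. Their poses are not given: they have to be found in the camera images.
- weight_1: Lead weight, the smallest of four: a plain grey upright cylinder 22 mm in diameter and 28 mm high, loose, standing on the copper bench (top at z = 0). Origin: centre of its underside; z up along its axis. Mass about 120 g, which varies by up to 15 %.
- weight_2: Lead weight, the second smallest of four: a plain grey upright cylinder 30 mm in diameter and 32 mm high, loose, standing on the copper bench (top at z = 0). Origin: centre of its underside; z up along its axis. Mass about 250 g, which varies by up to 15 %.
- weight_3: Lead weight, the second largest of four: a plain grey upright cylinder 38 mm in diameter and 36 mm high, loose, standing on the copper bench (top at z = 0). Origin: centre of its underside; z up along its axis. Mass about 460 g, which varies by up to 15 %.
- weight_4: Lead weight, the largest of four: a plain grey upright cylinder 46 mm in diameter and 40 mm high, loose, standing on the copper bench (top at z = 0). Origin: centre of its underside; z up along its axis. Mass about 750 g, which varies by up to 15 %.
- mark_a: One of four alike round dark walnut inlays, 52 mm in diameter, flush in the top of a fixed spruce offcut (pale board 440 mm long, 58 mm wide, its top 12 mm above the bench). The marks lie in one straight row a, b, c, d along the board's middle: this is an end mark, 80 mm from mark_b. Origin: centre of the inlay on the board's top face; y runs along the row, from d towards a; z up.
- mark_b: One of four alike round dark walnut inlays, 52 mm in diameter, flush in the top of a fixed spruce offcut (pale board 440 mm long, 58 mm wide, its top 12 mm above the bench). The marks lie in one straight row a, b, c, d along the board's middle: this is 80 mm from mark_a and from mark_c. Origin: centre of the inlay on the board's top face; y runs along the row, from d towards a; z up.
- mark_c: One of four alike round dark walnut inlays, 52 mm in diameter, flush in the top of a fixed spruce offcut (pale board 440 mm long, 58 mm wide, its top 12 mm above the bench). The marks lie in one straight row a, b, c, d along the board's middle: this is 80 mm from mark_b and from mark_d. Origin: centre of the inlay on the board's top face; y runs along the row, from d towards a; z up.
- mark_d: One of four alike round dark walnut inlays, 52 mm in diameter, flush in the top of a fixed spruce offcut (pale board 440 mm long, 58 mm wide, its top 12 mm above the bench). The marks lie in one straight row a, b, c, d along the board's middle: this is the other end mark, 80 mm from mark_c. Origin: centre of the inlay on the board's top face; y runs along the row, from d towards a; z up.
- knob: White porcelain knob, mushroom shaped, 37 mm in diameter and 43 mm high, standing loose on the offcut at one end of the row, 75 mm beyond the centre of the end mark (either mark_a or mark_d; it changes from start to start). Origin: centre of its underside; z up. A small brass thumb nut (32 mm wide, 18 mm high) stands in the same way at the other end.
- funnel: Tinned steel funnel, 96 mm across its mouth, with a small wire loop at its side, upright in a turned brass holder with a 76 mm foot; one loose piece 126 mm high, standing on the bench to the robot's left of the row. Origin: centre of the underside of the holder; z up. To be left alone.
Not all that is in view belongs to the job. Leave any red look-alike of the weight_1 alone.

How it is judged:
By the outcome, as a careful person would: the job done as asked, in the order asked, and still so for the second after the job is handed in, with the robot touching nothing.
It also fails if it takes over 90 s, if anything falls off the work surface, if the arm or the gripper's body presses on something with over 40 N, if the wrist force passes 120 N, or if a joint passes its speed limit or range.

### The arm

A 6-joint arm with a two-finger parallel gripper is mounted at the origin on the work surface. World frame = base frame: x ahead of the robot, y to its left, z up, the work surface at z = 0. Lengths are in m, angles in rad, forces in N, time in s.
With the tool pointing down it reaches from about 0.325 to 0.925 m from the base axis. Payload 3.1 kg.
Tool frame: the origin (TCP) lies between the finger pads; the fingertips stand 11 mm ahead of it and the grasp point (between the pads) lies 8 mm behind it; z points along the fingers, y is the direction in which the jaws open and shut (so a half turn about z gives the same grasp; the last joint's range is limited). The gripper opens to 85 mm and grips with 20 to 120 N. Pads are 22 mm wide; open, the fingers measure 114 mm over their backs; the gripper's body (76 mm by 85 mm) begins 54 mm behind the grasp point. The pads swing forward as they close: fully open they stand 13 mm farther back than shut.
Start: joints at [1.164, 0.217, 1.613, -0, 1.311, -0.112], TCP at [0.182, 0.598, 0.242] pointing down, gripper open.
Joint ranges: [-2.75, 2.75], [-0.78, 2.1], [0.31, 2.55], [-1.13, 4.27], [0.13, 2.63], [-2.58, 2.58]. Speed limits (rad/s): [2.79, 2.79, 3.14, 3.14, 3.14, 3.14].

### API

Orientations are given as a unit quaternion [x, y, z, w].
In Python, from workcell import r, viewer, job gives the robot as it stands.
- The arm moves only by the tool send_rows, never from a script. Its argument "increments" is a list of rows, each an object with "delta_pos": the shift along the tool's x, y, z in cm, a list of three; "spin": the turn about the tool's z in degrees; "fingers": the closure, from 0 (fully open) to 1 (shut). In form: [{"delta_pos": [x, y, z], "spin": spin, "fingers": fingers}, ...]. A call has 1 to 8 rows; each row shifts and turns the pose as measured when the row begins, along the tool's axes as they then stand; what a row does not reach is not made up. A row lasts 1/10 s, in which the tool goes at most 50 mm and 8.59 degrees, less where a joint would pass 70% of its speed; a pose out of reach is approached as far as the arm can. A call is refused whole if a number of a shift passes 5 or a number of a turn 8.59, either way. A call with a gripper value outside its range is refused whole. The fingers move at their own pace and stop on an object; "grip_force" is the grip in N (left out, the last holds). Time passes only in rows, so rows that do not move let the fingers close. It gives the time, the measured TCP pose, the force and the opening at its end, in the units of the state.
- r.get_state(): the state, without advancing time (a new reading comes with each control period).
- viewer.capture(name): name is "scene" or "top" or "wrist"; returns a dict with "image" (384x512x3 uint8, blue, green, red), "z_map" (384x512 float32, m along the optical axis (not along the pixel's ray), 0 where there is no reading), "fx", "fy", "cx", "cy" (pixels), "extrinsics" (4x4, takes a point from camera to world coordinates). Camera axes: x right, y down, z forward; pixel columns grow to the right and rows downward; lengths in m; the calibration is good to about 2 mm. The wrist camera is an equidistant fisheye: a pixel r from the principal point sees the ray r / f radians off the axis. A picture is of the moment at which its call begins.
- job.sign_off(): hands the job in, once; it reports no verdict.
Trained networks look in a picture, given as the dict that the camera call returned (one of the last four; its "shot" number tells which), for a name from the list of things; names that differ only in an ending like _2 or _b are one class to them, and where a whole thing is asked for, a point or a joint stands for the part that bears it (a point fixed in the world has none). Each returns a list of dicts, best first, with "conf" (0 to 1); they miss things now and then, are a little off and sometimes report something else, mostly with a low value. They report only what shows in the picture. A call takes as long as a camera call. They do not tell look-alikes from the thing itself.
- viewer.recognise(label, picture): "point" ([column, row] in pixels, amid what is visible of it).
- viewer.masks_of(label, picture): "mask" (384x512 bool, what is visible of it) and "point" ([column, row] in pixels, amid what is visible of it).
- viewer.pinpoint(label, picture): "point" ([column, row] in pixels: a listed point, or the origin of a listed thing).
The state is a dict: "clock": time; "joints": joint angles; "qd": joint speeds; "joint_torque": joint torques, N m; "eef_pos": TCP position; "tcp_rot": TCP orientation; "ft_force": force on the tool from outside, world axes, zero at the start; "ft_torque": the same for the moment, N m; "grip_width": opening from 0.0 (shut) to 1.0 (fully open).
Only numpy, scipy, OpenCV 4.12 (cv2) and the standard library are available. Lean on these libraries where they do the work, as an engineer would, in place of code of your own. Each camera call takes 0.05 s, during which the arm holds its last target.

## Working session

There is one attempt and no reset: what is moved stays moved. The work goes in short steps, Python scripts to look and compute and a tool call to move; the robot and the scene stay as the last step left them, time stands still between calls to the robot, and variables do not carry over. Pictures are saved under pics/ and viewed, and the job is handed in when it is done.

Besides the shell and the picture viewer there is one more tool, called after "Emit:" in YAML: its name, and indented under it one key for each argument. send_rows: Moves the arm, as the interface text tells. Its arguments: {"type":"object","properties":{"increments":{"type":"array","items":{"type":"object","properties":{"delta_pos":{"type":"array","items":{"type":"number"}},"spin":{"type":"number"},"fingers":{"type":"number"}}}},"grip_force":{"type":"number"}},"required":["increments"]}

```bash
mkdir -p pics; ls; python3 - <<'E'
from workcell import r, viewer, job
import cv2, numpy as np, pickle
s=r.get_state(); print({k:np.round(s[k],3).tolist() for k in s})
for n in("scene","top"):
    c=viewer.capture(n); cv2.imwrite(f"pics/{n}0.png",c["image"]); pickle.dump(c,open(n+"0.pkl","wb"))
    print(n,c["fx"],c["cx"],np.round(c["extrinsics"],3).tolist())
E
```

```text
pics
{'clock': 0.0, 'joints': [1.164, 0.218, 1.615, -0.0, 1.311, -0.112], 'qd': [0.001, 0.0, 0.001, 0.001, 0.001, 0.001], 'joint_torque': [0.001, -39.684, -30.386, -0.0, 0.01, -0.0], 'eef_pos': [0.181, 0.597, 0.241], 'tcp_rot': [0.147, 0.989, -0.001, -0.0], 'ft_force': [-0.66, -0.69, 0.133], 'ft_torque': [-0.032, -0.026, -0.03], 'grip_width': 0.998}
scene 470.59534246793356 256.09886772818186 [[0.242, 0.766, -0.596, 1.144], [0.97, -0.184, 0.158, -0.054], [0.012, -0.616, -0.787, 0.853], [0.0, 0.0, 0.0, 1.0]]
top 498.1510681986983 261.4484187608858 [[0.02, -0.991, 0.135, 0.344], [-1.0, -0.022, -0.014, 0.117], [0.017, -0.135, -0.991, 1.447], [0.0, 0.0, 0.0, 1.0]]
```

View pics/scene0.png

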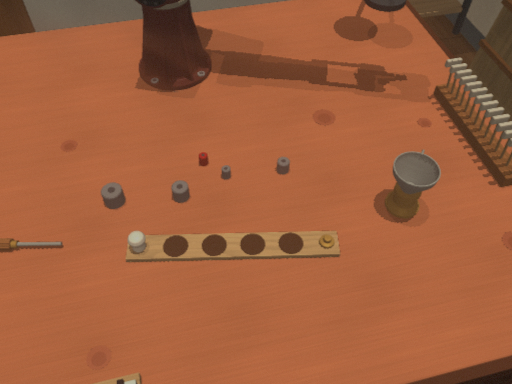

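View pics/top0.png

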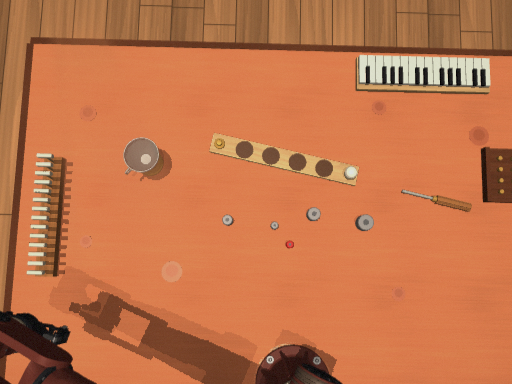

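The pictures show the board with the knob at its -y end (top view 351,173) and the brass nut at (219,143). The weights are in top view at (275,226) smallest, (228,220), (314,214) and (365,223) largest. The red decoy is at (290,244).

```bash
cat > h.py <<'E'
import numpy as np, cv2, pickle
def world(c,uv,z):
    "pixels to world at height z (pinhole)"
    uv=np.atleast_2d(np.asarray(uv,float)); E=c["extrinsics"]
    d=np.c_[(uv[:,0]-c["cx"])/c["fx"],(uv[:,1]-c["cy"])/c["fy"],np.ones(len(uv))]@E[:3,:3].T
    return E[:3,3]+d*((z-E[2,3])/d[:,2])[:,None]
def cloud(c):
    v,u=np.mgrid[:384,:512]; z=c["z_map"]
    P=np.stack([(u-c["cx"])/c["fx"]*z,(v-c["cy"])/c["fy"]*z,z],-1)
    return P@c["extrinsics"][:3,:3].T+c["extrinsics"][:3,3]
E
python3 - <<'E'
from h import *
for n in("top","scene"):
    c=pickle.load(open(n+"0.pkl","rb")); P=cloud(c)
    g=cv2.cvtColor(c["image"],cv2.COLOR_BGR2GRAY); hsv=cv2.cvtColor(c["image"],cv2.COLOR_BGR2HSV)
    print(n)
    m=((P[...,2]>.018)&(P[...,2]<.06)&(P[...,0]>.3)&(P[...,0]<.8)&(abs(P[...,1])<.45)).astype(np.uint8)
    k,l,st,ce=cv2.connectedComponentsWithStats(m)
    for i in range(1,k):
        if st[i,4]<8: continue
        q=P[l==i]; h=np.percentile(q[:,2],90)
        t=q[q[:,2]>h-.006]
        print("obj",np.round(ce[i]),st[i,4],"h",round(h,4),"ctr",np.round((t[:,:2].min(0)+t[:,:2].max(0))/2,4),"mean",np.round(t[:,:2].mean(0),4),"ext",np.round(np.ptp(t[:,:2],axis=0),3))
    # dark inlays
    m=((g<60)&(P[...,0]>.4)&(P[...,0]<.8)&(abs(P[...,1])<.3)).astype(np.uint8)
    k,l,st,ce=cv2.connectedComponentsWithStats(m)
    for i in range(1,k):
        if st[i,4]>80: print("mark",np.round(ce[i],1),st[i,4],np.round(world(c,ce[i],.012)[0],4))
E
```

```text
top
obj [219. 143.] 76 h 0.033 ctr [0.6736 0.2212] mean [0.6741 0.2222] ext [0.014 0.014]
obj [155. 167.] 20 h 0.0243 ctr [0.5973 0.4088] mean [0.5977 0.4073] ext [0.027 0.023]
obj [350. 172.] 122 h 0.0567 ctr [ 0.5931 -0.157 ] mean [ 0.5931 -0.1575] ext [0.032 0.029]
obj [412. 193.] 12 h 0.0213 ctr [ 0.5396 -0.3415] mean [ 0.5399 -0.3417] ext [0.006 0.023]
obj [442. 200.] 99 h 0.027 ctr [ 0.5208 -0.4198] mean [ 0.5209 -0.427 ] ext [0.023 0.055]
obj [313. 213.] 146 h 0.0396 ctr [ 0.4734 -0.0542] mean [ 0.4733 -0.0535] ext [0.035 0.035]
obj [227. 219.] 90 h 0.0355 ctr [0.4499 0.1927] mean [0.4507 0.1924] ext [0.026 0.028]
obj [365. 222.] 223 h 0.0446 ctr [ 0.4521 -0.2003] mean [ 0.4515 -0.2008] ext [0.043 0.044]
obj [274. 225.] 46 h 0.0312 ctr [0.4376 0.0587] mean [0.4375 0.0581] ext [0.017 0.017]
obj [289. 244.] 46 h 0.0324 ctr [0.3845 0.0138] mean [0.3848 0.014 ] ext [0.017 0.02 ]
scene
obj [203. 156.] 70 h 0.0289 ctr [0.3861 0.0161] mean [0.3866 0.016 ] ext [0.022 0.02 ]
obj [283. 163.] 131 h 0.0337 ctr [0.4517 0.1953] mean [0.4526 0.1947] ext [0.027 0.029]
obj [226. 169.] 74 h 0.0295 ctr [0.4375 0.0607] mean [0.4392 0.0605] ext [0.022 0.019]
obj [180. 188.] 252 h 0.0375 ctr [ 0.4734 -0.0505] mean [ 0.4744 -0.0508] ext [0.039 0.037]
obj [112. 193.] 391 h 0.041 ctr [ 0.452  -0.1978] mean [ 0.4534 -0.1974] ext [0.046 0.046]
obj [403. 200.] 283 h 0.0589 ctr [0.622  0.4209] mean [0.6284 0.4141] ext [0.044 0.045]
obj [137. 240.] 271 h 0.055 ctr [ 0.5948 -0.1554] mean [ 0.5956 -0.1548] ext [0.033 0.031]
obj [327. 240.] 140 h 0.0306 ctr [0.6745 0.2254] mean [0.6756 0.2251] ext [0.016 0.015]
obj [  7. 242.] 102 h 0.025 ctr [ 0.5244 -0.4145] mean [ 0.5249 -0.4182] ext [0.018 0.031]
```

```bash
python3 - <<'E'
from h import *
for n in("top","scene"):
    c=pickle.load(open(n+"0.pkl","rb"))
    b=c["image"].astype(int); R=b[...,2]
    v,u=np.mgrid[:384,:512]
    W=world(c,np.c_[u.ravel(),v.ravel()],.012).reshape(384,512,3)
    ax=np.array([.0803,.3795]); L=np.hypot(*ax); ax/=L; q=W[...,:2]-[.594,-.156]
    s=q@ax; t=q@np.array([ax[1],-ax[0]])
    band=(abs(t)<.035)&(s>.03)&(s<.36)
    m=(band&(R<110)).astype(np.uint8)
    k,l,st,ce=cv2.connectedComponentsWithStats(m)
    C=[]
    for i in range(1,k):
        if st[i,4]>60: C.append(world(c,ce[i],.012)[0]); print(n,np.round(ce[i],1),st[i,4],np.round(C[-1],4))
    C=np.array(C)
    if len(C)==4: print(np.linalg.norm(np.diff(C,axis=0),axis=1), C.mean(0), C[-1]-C[0])
E
```

```text
top [323.7 167.8] 186 [ 0.6092 -0.0852  0.012 ]
scene [290.4 243. ] 383 [0.6588 0.1517 0.012 ]
scene [213.7 244.9] 387 [ 0.6258 -0.0049  0.012 ]
scene [252.1 244. ] 385 [0.6423 0.0732 0.012 ]
scene [175.1 245.8] 390 [ 0.6091 -0.0831  0.012 ]
scene [232.1 258. ] 271 [0.6652 0.0257 0.012 ]
```

Emit:
send_rows:
  increments:
    - {"delta_pos": [0,0,0],"spin": 8.5,"fingers": 0}
    - {"delta_pos": [0,0,0],"spin": 8.5,"fingers": 0}
    - {"delta_pos": [0,0,0],"spin": 8.5,"fingers": 0}
    - {"delta_pos": [0,0,0],"spin": 8.5,"fingers": 0}
    - {"delta_pos": [0,0,0],"spin": 8.5,"fingers": 0}
    - {"delta_pos": [0,0,0],"spin": 8.5,"fingers": 0}
    - {"delta_pos": [0,0,0],"spin": 8.5,"fingers": 0}
    - {"delta_pos": [0,0,0],"spin": 8.5,"fingers": 0}
  grip_force: 60

```text
clock: 0.9
eef_pos: [0.1797, 0.5937, 0.2344]
tcp_rot: [0.681, 0.732, -0.007, 0.002]
ft_force: [0.1, -0.6, 0.5]
grip_width: 1.0
```

```bash
cat >> h.py <<'E'
from scipy.spatial.transform import Rotation as Ro
YAW=-11.95
def go(x,y,z):
    from workcell import r
    s=r.get_state(); R=Ro.from_quat(s["tcp_rot"]); M=R.as_matrix()
    yaw=np.degrees(np.arctan2(M[1,1],M[0,1]))
    d=np.array([x,y,z])-s["eef_pos"]
    print("t",round(float(s["clock"]),2),"pos",np.round(s["eef_pos"],4),"yaw",round(yaw,2),"spin needed",round(yaw-YAW,2),"tilt",np.round(M[:2,2],3),
     "delta cm tool(now)",np.round(M.T@d*100,2),"tool(nominal yaw)",np.round(nom(d),2),"F",np.round(s["ft_force"],1),"w",round(float(s["grip_width"]),3),"j6",round(float(s["joints"][5]),2))
def nom(d):
    a=np.radians(YAW); yv=np.array([np.cos(a),np.sin(a),0]); xv=np.array([-np.sin(a),np.cos(a),0])
    return np.array([d@xv,d@yv,-d[2]])*100
E
python3 -c "
from h import *
go(.452,.194,.2)"
```

```text
t 0.9 pos [0.1797 0.5937 0.2344] yaw 4.09 spin needed 16.04 tilt [-0.005 -0.013] delta cm tool(now) [-41.76  24.33   3.8 ] tool(nominal yaw) [-33.46  34.92   3.44] F [ 0.1 -0.6  0.5] w 1.0 j6 1.09
```

Emit:
send_rows:
  increments:
    - {"delta_pos": [0,0,0],"spin": 8.5,"fingers": 0}
    - {"delta_pos": [0,0,0],"spin": 7.5,"fingers": 0}
    - {"delta_pos": [-3.4,3.5,0.3],"spin": 0,"fingers": 0}
    - {"delta_pos": [-3.4,3.5,0.3],"spin": 0,"fingers": 0}
    - {"delta_pos": [-3.4,3.5,0.3],"spin": 0,"fingers": 0}
    - {"delta_pos": [-3.4,3.5,0.3],"spin": 0,"fingers": 0}
    - {"delta_pos": [-3.4,3.5,0.3],"spin": 0,"fingers": 0}
    - {"delta_pos": [-3.4,3.5,0.3],"spin": 0,"fingers": 0}

```text
clock: 1.7
eef_pos: [0.3404, 0.3452, 0.2133]
tcp_rot: [0.776, 0.631, -0.009, 0.004]
ft_force: [0.8, -0.0, -0.1]
grip_width: 1.0
```

```bash
python3 -c "
from h import *
go(.452,.194,.2)"
```

```text
t 1.7 pos [0.3404 0.3452 0.2133] yaw -11.8 spin needed 0.15 tilt [-0.009 -0.016] delta cm tool(now) [-12.49  14.03   1.48] tool(nominal yaw) [-12.48  14.05   1.33] F [ 0.8 -0.  -0.1] w 1.0 j6 0.86
```

Emit:
send_rows:
  increments:
    - {"delta_pos": [-3.2,3.5,0.3],"spin": 0,"fingers": 0}
    - {"delta_pos": [-3.2,3.5,0.3],"spin": 0,"fingers": 0}
    - {"delta_pos": [-3.2,3.5,0.3],"spin": 0,"fingers": 0}
    - {"delta_pos": [-2.5,2.8,0.3],"spin": 0,"fingers": 0}
    - {"delta_pos": [-1,1,0.1],"spin": 0,"fingers": 0}
    - {"delta_pos": [0,0,0],"spin": 0,"fingers": 0}

```text
clock: 2.3
eef_pos: [0.4573, 0.1745, 0.1991]
tcp_rot: [0.778, 0.628, -0.01, 0.004]
ft_force: [-0.5, 0.5, -0.1]
grip_width: 1.0
```

```bash
python3 - <<'E'
from h import *
from workcell import r, viewer
go(.452,.194,.2)
c=viewer.capture("wrist"); pickle.dump(c,open("w1.pkl","wb")); cv2.imwrite("pics/w1.png",c["image"])
print(c["fx"],c["fy"],c["cx"],c["cy"],np.round(c["extrinsics"],4).tolist())
E
```

```text
t 2.3 pos [0.4573 0.1745 0.1991] yaw -12.25 spin needed -0.3 tilt [-0.011 -0.018] delta cm tool(now) [ 1.79 -0.93 -0.12] tool(nominal yaw) [ 1.8  -0.92 -0.09] F [-0.5  0.5 -0.1] w 1.0 j6 0.45
297.3186396354542 297.3186396354542 256.45399418432766 190.8756119624362 [[0.9775, -0.1952, -0.0804, 0.4764], [-0.2109, -0.9173, -0.3377, 0.2605], [-0.0078, 0.347, -0.9378, 0.3288], [0.0, 0.0, 0.0, 1.0]]
```

View pics/w1.png

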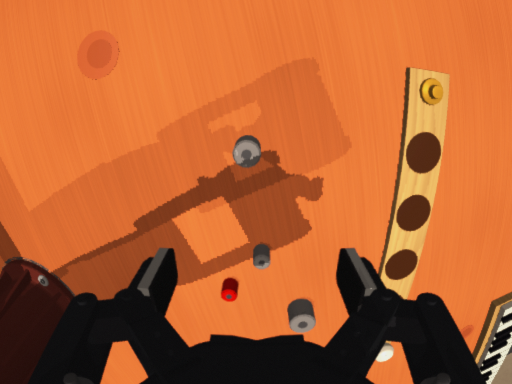

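Wrist view: weight_2 at (246,151), marks at (422,152), (413,213) and (401,264), and the nut at (431,91). I'll measure with it.

```bash
cat >> h.py <<'E'
def fray(c,uv):
    uv=np.atleast_2d(np.asarray(uv,float)); d=(uv-[c["cx"],c["cy"]])/c["fx"]
    th=np.hypot(d[:,0],d[:,1]); k=np.where(th>1e-9,np.sin(th)/np.maximum(th,1e-9),1)
    return np.c_[d*k[:,None],np.cos(th)]
def fworld(c,uv,z):
    E=c["extrinsics"]; d=fray(c,uv)@E[:3,:3].T
    return E[:3,3]+d*((z-E[2,3])/d[:,2])[:,None]
def wmeas(c,pos,H):
    "weights near guesses: project image onto plane z, segment non-orange; and marks"
    P=None
    v,u=np.mgrid[:384,:512]; ray=fray(c,np.c_[u.ravel(),v.ravel()])
    P=(ray*(c["z_map"].ravel()/np.maximum(ray[:,2],.05))[:,None])@c["extrinsics"][:3,:3].T+c["extrinsics"][:3,3]
    d=np.hypot(P[:,0]-pos[0],P[:,1]-pos[1]); zz=P[(d<.035),2]; h=np.percentile(zz,97) if len(zz) else np.nan
    t=P[(d<.035)&(abs(P[:,2]-h)<.006)]
    if len(t)<5: print("none"); return
    (cx,cy),rad=cv2.minEnclosingCircle(t[:,:2].astype(np.float32))
    print("top h",round(h,4),"n",len(t),"circle",round(cx,4),round(cy,4),"r",round(rad,4),"mean",np.round(t[:,:2].mean(0),4))
def wmark(c,pos):
    v,u=np.mgrid[:384,:512]; W=fworld(c,np.c_[u.ravel(),v.ravel()],.012).reshape(384,512,3)
    R=c["image"][...,2]
    m=((np.hypot(W[...,0]-pos[0],W[...,1]-pos[1])<.035)&(R<110)).astype(np.uint8)
    k,l,st,ce=cv2.connectedComponentsWithStats(m)
    i=1+np.argmax(st[1:,4]); q=W[l==i]
    (cx,cy),rad=cv2.minEnclosingCircle(q[:,:2].astype(np.float32)); print("mark px",np.round(ce[i],1),st[i,4],"circ",round(cx,4),round(cy,4),round(rad,4))
MARKS=[(.6091,-.0831),(.6258,-.0049),(.6423,.0732),(.6588,.1517)]
E
python3 - <<'E'
from h import *
c=pickle.load(open("w1.pkl","rb"))
for p in((.4517,.1953),(.4375,.0607),(.4734,-.0505)): wmeas(c,p,0)
for p in MARKS[1:]: wmark(c,p)
E
```

```text
top h 0.2862 n 2462 circle 0.4563 0.1904 r 0.0298 mean [0.4585 0.1951]
top h 0.0279 n 249 circle 0.4367 0.0605 r 0.0119 mean [0.4374 0.0623]
top h 0.0362 n 413 circle 0.4721 -0.0501 r 0.0191 mean [ 0.4719 -0.0477]
mark px [400.9 264.2] 676 circ 0.6242 -0.0032 0.025
mark px [413.  212.5] 883 circ 0.6409 0.0747 0.0251
mark px [423.  152.2] 1055 circ 0.6575 0.1529 0.0252
```

```bash
sed -i 's/d<.035),2\]/d<.035)\&(P[:,2]<.07),2]/' h.py; python3 - <<'E'
from h import *
c=pickle.load(open("w1.pkl","rb"))
wmeas(c,(.4517,.1953),0)
go(.4515,.195,.1)
E
```

```text
top h 0.0326 n 624 circle 0.449 0.1954 r 0.015 mean [0.4493 0.1962]
t 2.35 pos [0.4567 0.1753 0.1991] yaw -12.2 spin needed -0.25 tilt [-0.011 -0.018] delta cm tool(now) [ 2.02 -0.86  9.87] tool(nominal yaw) [ 1.82 -0.92  9.91] F [-0.6 -0.4  0.4] w 1.006 j6 0.45
```

Emit:
send_rows:
  increments:
    - {"delta_pos": [0.7,-0.3,2.5],"spin": 0,"fingers": 0}
    - {"delta_pos": [0.7,-0.3,2.5],"spin": 0,"fingers": 0}
    - {"delta_pos": [0.7,-0.3,2.5],"spin": 0,"fingers": 0}
    - {"delta_pos": [0,0,2.5],"spin": 0,"fingers": 0}
    - {"delta_pos": [0,0,0],"spin": 0,"fingers": 0}

```text
clock: 2.85
eef_pos: [0.4487, 0.2021, 0.097]
tcp_rot: [0.777, 0.63, -0.008, 0.003]
ft_force: [-0.5, 0.4, -1.3]
grip_width: 0.997
```

```bash
python3 -c "
from h import *
go(.4503,.1955,.017)"
```

```text
t 2.85 pos [0.4487 0.2021 0.097 ] yaw -11.92 spin needed 0.03 tilt [-0.009 -0.015] delta cm tool(now) [-0.47  0.34  8.01] tool(nominal yaw) [-0.61  0.29  8.  ] F [-0.5  0.4 -1.3] w 0.997 j6 0.5
```

Emit:
send_rows:
  increments:
    - {"delta_pos": [-0.2,0.15,2],"spin": 0,"fingers": 0}
    - {"delta_pos": [-0.2,0.15,2],"spin": 0,"fingers": 0}
    - {"delta_pos": [0,0,1.5],"spin": 0,"fingers": 0}
    - {"delta_pos": [0,0,0.5],"spin": 0,"fingers": 0}
    - {"delta_pos": [0,0,0],"spin": 0,"fingers": 0}

```text
clock: 3.35
eef_pos: [0.4511, 0.2023, 0.0404]
tcp_rot: [0.775, 0.633, -0.006, 0.003]
ft_force: [-0.8, -0.1, 0.7]
grip_width: 0.999
```

```bash
python3 -c "
from h import *
go(.4503,.1955,.017)"
```

```text
t 3.35 pos [0.4511 0.2023 0.0404] yaw -11.53 spin needed 0.42 tilt [-0.004 -0.012] delta cm tool(now) [-0.65  0.07  2.35] tool(nominal yaw) [-0.68  0.07  2.34] F [-0.8 -0.1  0.7] w 0.999 j6 0.5
```

Emit:
send_rows:
  increments:
    - {"delta_pos": [-0.4,0.1,0.5],"spin": 0.4,"fingers": 0}
    - {"delta_pos": [-0.3,0,0.8],"spin": 0,"fingers": 0}
    - {"delta_pos": [0,0,0.8],"spin": 0,"fingers": 0}
    - {"delta_pos": [0,0,0],"spin": 0,"fingers": 0}

```text
clock: 3.75
eef_pos: [0.4531, 0.1958, 0.0216]
tcp_rot: [0.777, 0.63, -0.003, 0.005]
ft_force: [-0.0, 0.9, 0.5]
grip_width: 1.002
```

```bash
python3 -c "
from h import *
go(.4503,.1955,.017)"
```

```text
t 3.75 pos [0.4531 0.1958 0.0216] yaw -11.91 spin needed 0.04 tilt [ 0.002 -0.01 ] delta cm tool(now) [-0.09 -0.27  0.46] tool(nominal yaw) [-0.09 -0.27  0.46] F [-0.   0.9  0.5] w 1.002 j6 0.49
```

Emit:
send_rows:
  increments:
    - {"delta_pos": [-0.1,-0.3,0.4],"spin": 0,"fingers": 0}
    - {"delta_pos": [0,0,0],"spin": 0,"fingers": 0.4}
    - {"delta_pos": [0,0,0],"spin": 0,"fingers": 0.8}
    - {"delta_pos": [0,0,0],"spin": 0,"fingers": 1}
    - {"delta_pos": [0,0,0],"spin": 0,"fingers": 1}
    - {"delta_pos": [0,0,0],"spin": 0,"fingers": 1}

```text
clock: 4.35
eef_pos: [0.4502, 0.1954, 0.0177]
tcp_rot: [0.777, 0.63, -0.002, 0.005]
ft_force: [0.3, 0.0, -0.7]
grip_width: 0.327
```

```bash
python3 -c "
from h import *
go(.4503,.1955,.017)"
```

```text
t 4.35 pos [0.4502 0.1954 0.0177] yaw -11.93 spin needed 0.02 tilt [ 0.002 -0.01 ] delta cm tool(now) [0.01 0.01 0.07] tool(nominal yaw) [0.01 0.01 0.07] F [ 0.3  0.  -0.7] w 0.327 j6 0.49
```

Emit:
send_rows:
  increments:
    - {"delta_pos": [0,0,0],"spin": 0,"fingers": 1}
    - {"delta_pos": [0,0,-1.0],"spin": 0,"fingers": 1}
    - {"delta_pos": [0,0,-2.5],"spin": 0,"fingers": 1}
    - {"delta_pos": [0,0,-2.5],"spin": 0,"fingers": 1}
    - {"delta_pos": [0,0,-1],"spin": 0,"fingers": 1}
    - {"delta_pos": [0,0,0],"spin": 0,"fingers": 1}

```text
clock: 4.95
eef_pos: [0.4473, 0.1954, 0.0892]
tcp_rot: [0.777, 0.63, -0.005, 0.003]
ft_force: [-0.1, 0.3, -2.3]
grip_width: 0.324
```

```bash
python3 - <<'E'
from h import *
from workcell import r, viewer
go(*MARKS[1],.1)
c=viewer.capture("wrist"); pickle.dump(c,open("w2.pkl","wb")); cv2.imwrite("pics/w2.png",c["image"])
for p in MARKS: wmark(c,p)
E
```

```text
t 4.95 pos [0.4473 0.1954 0.0892] yaw -11.93 spin needed 0.02 tilt [-0.003 -0.011] delta cm tool(now) [-15.92  21.6   -0.91] tool(nominal yaw) [-15.9   21.61  -1.08] F [-0.1  0.3 -2.3] w 0.324 j6 0.49
mark px [418.4 367.8] 914 circ 0.609 -0.0831 0.0351
mark px [435.  330.2] 916 circ 0.6198 -0.0095 0.0326
mark px [461.4 272. ] 986 circ 0.6406 0.0749 0.0252
mark px [482.9 201.2] 1337 circ 0.6572 0.1529 0.0252
```

View pics/w2.png

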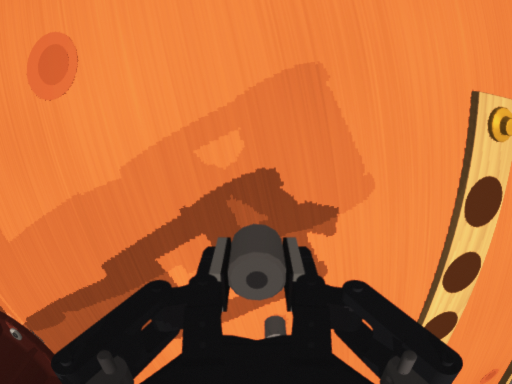

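Emit:
send_rows:
  increments:
    - {"delta_pos": [-2.5,3.4,0],"spin": 0,"fingers": 1}
    - {"delta_pos": [-2.5,3.4,0],"spin": 0,"fingers": 1}
    - {"delta_pos": [-2.5,3.4,0],"spin": 0,"fingers": 1}
    - {"delta_pos": [-2.5,3.4,0],"spin": 0,"fingers": 1}
    - {"delta_pos": [-2.5,3.4,0],"spin": 0,"fingers": 1}
    - {"delta_pos": [-2.0,3,0],"spin": 0,"fingers": 1}
    - {"delta_pos": [-1,1.4,0],"spin": 0,"fingers": 1}
    - {"delta_pos": [0,0,0],"spin": 0,"fingers": 1}

```text
clock: 5.8
eef_pos: [0.6223, -0.0076, 0.0755]
tcp_rot: [0.776, 0.631, -0.012, -0.003]
ft_force: [0.5, 1.0, -2.2]
grip_width: 0.328
```

```bash
cat >>h.py <<'E'
MARKS=[(.6083,-.0825),(.625,-.0042),(.6415,.0739),(.658,.1523)]
E
python3 -c "
from h import *
go(*MARKS[1],.035)"
```

```text
t 5.8 pos [ 0.6223 -0.0076  0.0755] yaw -11.75 spin needed 0.2 tilt [-0.022 -0.011] delta cm tool(now) [0.45 0.27 4.03] tool(nominal yaw) [0.38 0.19 4.05] F [ 0.5  1.  -2.2] w 0.328 j6 0.09
```

Emit:
send_rows:
  increments:
    - {"delta_pos": [0.3,0.15,1],"spin": 0.2,"fingers": 1}
    - {"delta_pos": [0.1,0.1,1.5],"spin": 0,"fingers": 1}
    - {"delta_pos": [0,0,1],"spin": 0,"fingers": 1}
    - {"delta_pos": [0,0,0.2],"spin": 0,"fingers": 1}
    - {"delta_pos": [0,0,0],"spin": 0,"fingers": 1}

```text
clock: 6.3
eef_pos: [0.619, -0.0011, 0.03]
tcp_rot: [0.776, 0.631, -0.016, -0.006]
ft_force: [1.3, -2.7, 2.9]
grip_width: 0.328
```

```bash

python3 -c "
from h import *
go(*MARKS[1],.0305)"
```

```text
t 6.3 pos [ 0.619  -0.0011  0.03  ] yaw -11.81 spin needed 0.14 tilt [-0.033 -0.01 ] delta cm tool(now) [-0.18  0.65 -0.06] tool(nominal yaw) [-0.18  0.66 -0.05] F [ 1.3 -2.7  2.9] w 0.328 j6 0.11
```

Emit:
send_rows:
  increments:
    - {"delta_pos": [0,0.2,-1.0],"spin": 0,"fingers": 1}
    - {"delta_pos": [-0.2,0.4,0],"spin": 0.1,"fingers": 1}
    - {"delta_pos": [0,0,0],"spin": 0,"fingers": 1}

```text
clock: 6.6
eef_pos: [0.6251, -0.0033, 0.0416]
tcp_rot: [0.776, 0.63, -0.015, -0.006]
ft_force: [-0.2, -0.6, -2.3]
grip_width: 0.325
```

```bash

python3 -c "
from h import *
go(*MARKS[1],.0305)"
```

```text
t 6.6 pos [ 0.6251 -0.0033  0.0416] yaw -11.84 spin needed 0.11 tilt [-0.032 -0.009] delta cm tool(now) [-0.08  0.04  1.11] tool(nominal yaw) [-0.09  0.01  1.11] F [-0.2 -0.6 -2.3] w 0.325 j6 0.1
```

Emit:
send_rows:
  increments:
    - {"delta_pos": [-0.1,0.1,0.4],"spin": 0,"fingers": 1}
    - {"delta_pos": [0,0.05,0.4],"spin": 0,"fingers": 1}
    - {"delta_pos": [0,0,0.2],"spin": 0,"fingers": 1}
    - {"delta_pos": [0,0,0],"spin": 0,"fingers": 1}

```text
clock: 7.0
eef_pos: [0.6269, -0.005, 0.0317]
tcp_rot: [0.776, 0.63, -0.015, -0.006]
ft_force: [-0.5, -1.0, -1.5]
grip_width: 0.33
```

```bash

python3 -c "
from h import *
go(*MARKS[1],.0305)"
```

```text
t 7.0 pos [ 0.6269 -0.005   0.0317] yaw -11.87 spin needed 0.08 tilt [-0.03  -0.009] delta cm tool(now) [ 0.04 -0.2   0.13] tool(nominal yaw) [ 0.04 -0.2   0.12] F [-0.5 -1.  -1.5] w 0.33 j6 0.1
```

Good: 2 mm off. I'll nudge down and release gently, then retreat straight up.

Emit:
send_rows:
  increments:
    - {"delta_pos": [0,-0.2,0.15],"spin": 0,"fingers": 1}
    - {"delta_pos": [0,0,0.05],"spin": 0,"fingers": 1}
    - {"delta_pos": [0,0,0],"spin": 0,"fingers": 0.5}
    - {"delta_pos": [0,0,0],"spin": 0,"fingers": 0.3}
    - {"delta_pos": [0,0,0],"spin": 0,"fingers": 0.2}
    - {"delta_pos": [0,0,0],"spin": 0,"fingers": 0.2}
    - {"delta_pos": [0,0,-2],"spin": 0,"fingers": 0.2}
    - {"delta_pos": [0,0,-3],"spin": 0,"fingers": 0.2}

```text
clock: 7.8
eef_pos: [0.6228, -0.0037, 0.0768]
tcp_rot: [0.776, 0.63, -0.018, -0.009]
ft_force: [0.5, 0.2, 0.2]
grip_width: 0.8
```

Emit:
send_rows:
  increments:
    - {"delta_pos": [0,0,-3],"spin": 0,"fingers": 0.2}
    - {"delta_pos": [0,0,0],"spin": 0,"fingers": 0}
    - {"delta_pos": [0,0,0],"spin": 0,"fingers": 0}

```text
clock: 8.1
eef_pos: [0.6271, -0.0037, 0.1122]
tcp_rot: [0.776, 0.63, -0.015, -0.006]
ft_force: [0.9, -0.4, -0.8]
grip_width: 1.001
```

```bash
python3 - <<'E'
from h import *
from workcell import r, viewer
go(.4370,.0606,.1)
c=viewer.capture("wrist"); pickle.dump(c,open("w3.pkl","wb")); cv2.imwrite("pics/w3.png",c["image"])
for p in MARKS: wmark(c,p)
wmeas(c,MARKS[1],0);wmeas(c,(.437,.0606),0)
wmeas(c,(.4728,-.0503),0)
E
```

```text
t 8.1 pos [ 0.6271 -0.0037  0.1122] yaw -11.87 spin needed 0.08 tilt [-0.031 -0.009] delta cm tool(now) [  2.41 -19.88   1.75] tool(nominal yaw) [  2.36 -19.93   1.22] F [ 0.9 -0.4 -0.8] w 1.001 j6 0.1
mark px [257.4 273.4] 1849 circ 0.6079 -0.0824 0.0259
mark px [257.7 196.6] 2975 circ 0.6248 -0.0071 0.0282
mark px [268.5 127.5] 2 circ 0.6443 0.0498 0.0007Traceback (most recent call last):
  File "<stdin>", line 5, in <module>
  File "h.py", line 45, in wmark
    i=1+np.argmax(st[1:,4]); q=W[l==i]
        ~~~~~~~~~^^^^^^^^^^
    return _wrapfunc(a, 'argmax', axis=axis, out=out, **kwds)
    return bound(*args, **kwds)
ValueError: attempt to get argmax of an empty sequence
```

View pics/w3.png

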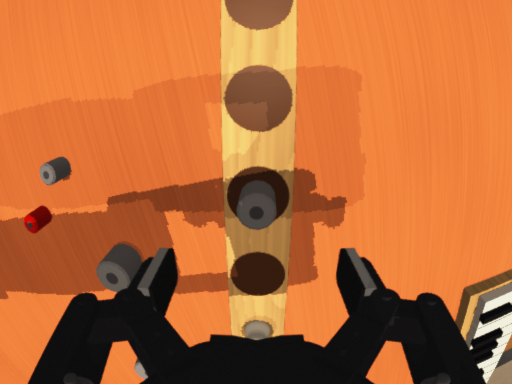

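```bash
python3 - <<'E'
from h import *
c=pickle.load(open("w3.pkl","rb"))
wmeas(c,MARKS[1],0);wmeas(c,(.437,.0606),0)
wmeas(c,(.4728,-.0503),0)
E
```

```text
top h 0.0443 n 1206 circle 0.6243 -0.0047 r 0.0154 mean [ 0.6244 -0.0031]
top h 0.0282 n 336 circle 0.4373 0.06 r 0.0116 mean [0.4396 0.0602]
top h 0.0365 n 816 circle 0.4725 -0.0511 r 0.0192 mean [ 0.4745 -0.0488]
```

Emit:
send_rows:
  increments:
    - {"delta_pos": [0.4,-3.2,-0.2],"spin": 0,"fingers": 0}
    - {"delta_pos": [0.4,-3.2,0],"spin": 0,"fingers": 0}
    - {"delta_pos": [0.4,-3.2,0],"spin": 0,"fingers": 0}
    - {"delta_pos": [0.4,-3.2,0],"spin": 0,"fingers": 0}
    - {"delta_pos": [0.4,-3.2,0],"spin": 0,"fingers": 0}
    - {"delta_pos": [0.4,-2.8,0],"spin": 0,"fingers": 0}
    - {"delta_pos": [0,-1,0],"spin": 0,"fingers": 0}
    - {"delta_pos": [0,0,0],"spin": 0,"fingers": 0}

```text
clock: 8.95
eef_pos: [0.4255, 0.0619, 0.1085]
tcp_rot: [0.777, 0.63, -0.021, -0.011]
ft_force: [0.7, 0.2, -0.9]
grip_width: 0.998
```

```bash
python3 -c "
from h import *
go(.437,.0606,.016)"
```

```text
t 8.95 pos [0.4255 0.0619 0.1085] yaw -11.96 spin needed -0.01 tilt [-0.047 -0.009] delta cm tool(now) [0.28 1.56 9.19] tool(nominal yaw) [0.11 1.15 9.25] F [ 0.7  0.2 -0.9] w 0.998 j6 0.2
```

Emit:
send_rows:
  increments:
    - {"delta_pos": [0.05,0.3,1],"spin": 0,"fingers": 0}
    - {"delta_pos": [0.05,0.3,1],"spin": 0,"fingers": 0}
    - {"delta_pos": [0.05,0.3,1],"spin": 0,"fingers": 0}
    - {"delta_pos": [0.05,0.3,1],"spin": 0,"fingers": 0}
    - {"delta_pos": [0,0.3,1],"spin": 0,"fingers": 0}
    - {"delta_pos": [0,0,0],"spin": 0,"fingers": 0}

```text
clock: 9.55
eef_pos: [0.4442, 0.0584, 0.0525]
tcp_rot: [0.777, 0.629, -0.02, -0.01]
ft_force: [-0.5, 0.3, 0.1]
grip_width: 1.001
```

```bash
python3 -c "
from h import *
go(.437,.0606,.016)"
```

```text
t 9.55 pos [0.4442 0.0584 0.0525] yaw -12.09 spin needed -0.14 tilt [-0.045 -0.009] delta cm tool(now) [ 0.13 -0.59  3.68] tool(nominal yaw) [ 0.06 -0.75  3.65] F [-0.5  0.3  0.1] w 1.001 j6 0.2
```

Emit:
send_rows:
  increments:
    - {"delta_pos": [0,-0.3,1],"spin": 0,"fingers": 0.2}
    - {"delta_pos": [0.1,-0.3,1],"spin": 0,"fingers": 0.2}
    - {"delta_pos": [0,0,1],"spin": 0,"fingers": 0.2}
    - {"delta_pos": [0,0,0.3],"spin": 0,"fingers": 0.2}
    - {"delta_pos": [0,0,0],"spin": 0,"fingers": 0.2}

```text
clock: 10.05
eef_pos: [0.4359, 0.0605, 0.0164]
tcp_rot: [0.777, 0.629, -0.021, -0.011]
ft_force: [-0.7, 0.5, -0.7]
grip_width: 0.802
```

```bash
python3 -c "
from h import *
go(.437,.0606,.016)"
```

```text
t 10.05 pos [0.4359 0.0605 0.0164] yaw -12.09 spin needed -0.14 tilt [-0.046 -0.009] delta cm tool(now) [0.03 0.1  0.04] tool(nominal yaw) [0.03 0.1  0.04] F [-0.7  0.5 -0.7] w 0.802 j6 0.2
```

Emit:
send_rows:
  increments:
    - {"delta_pos": [0,0,0],"spin": 0,"fingers": 0.8}
    - {"delta_pos": [0,0,0],"spin": 0,"fingers": 1}
    - {"delta_pos": [0,0,0],"spin": 0,"fingers": 1}
    - {"delta_pos": [0,0,0],"spin": 0,"fingers": 1}
    - {"delta_pos": [0,0,0],"spin": 0,"fingers": 1}
    - {"delta_pos": [0,0,-1.5],"spin": 0,"fingers": 1}
    - {"delta_pos": [0,0,-1.5],"spin": 0,"fingers": 1}
    - {"delta_pos": [0,0,-1.5],"spin": 0,"fingers": 1}

```text
clock: 10.85
eef_pos: [0.4358, 0.061, 0.0611]
tcp_rot: [0.777, 0.629, -0.022, -0.012]
ft_force: [0.7, -0.8, -1.7]
grip_width: 0.232
```

Emit:
send_rows:
  increments:
    - {"delta_pos": [0,0,-1.5],"spin": 0,"fingers": 1}
    - {"delta_pos": [0,0,-1.5],"spin": 0,"fingers": 1}
    - {"delta_pos": [0,0,-1.5],"spin": 0,"fingers": 1}
    - {"delta_pos": [0,0,0],"spin": 0,"fingers": 1}

```text
clock: 11.25
eef_pos: [0.4386, 0.0614, 0.1087]
tcp_rot: [0.777, 0.629, -0.021, -0.011]
ft_force: [0.9, 0.7, -1.5]
grip_width: 0.233
```

```bash
python3 -c "
from h import *
go(*MARKS[0],.1)"
```

```text
t 11.25 pos [0.4386 0.0614 0.1087] yaw -12.09 spin needed -0.14 tilt [-0.047 -0.009] delta cm tool(now) [-10.52  19.62   0.2 ] tool(nominal yaw) [-10.57  19.58   0.87] F [ 0.9  0.7 -1.5] w 0.233 j6 0.2
```

Emit:
send_rows:
  increments:
    - {"delta_pos": [-1.3,2.4,0],"spin": -0.1,"fingers": 1}
    - {"delta_pos": [-1.3,2.4,0],"spin": 0,"fingers": 1}
    - {"delta_pos": [-1.3,2.4,0],"spin": 0,"fingers": 1}
    - {"delta_pos": [-1.3,2.4,0],"spin": 0,"fingers": 1}
    - {"delta_pos": [-1.3,2.4,0],"spin": 0,"fingers": 1}
    - {"delta_pos": [-1.3,2.4,0],"spin": 0,"fingers": 1}
    - {"delta_pos": [-1.3,2.4,0],"spin": 0,"fingers": 1}
    - {"delta_pos": [-1.3,2,0],"spin": 0,"fingers": 1}

```text
clock: 12.05
eef_pos: [0.598, -0.081, 0.0906]
tcp_rot: [0.775, 0.631, -0.025, -0.017]
ft_force: [-0.6, 1.2, -1.5]
grip_width: 0.229
```

Emit:
send_rows:
  increments:
    - {"delta_pos": [0,0,0],"spin": 0,"fingers": 1}
    - {"delta_pos": [0,0,0],"spin": 0,"fingers": 1}

```text
clock: 12.25
eef_pos: [0.5985, -0.0831, 0.0877]
tcp_rot: [0.776, 0.63, -0.026, -0.018]
ft_force: [-0.6, 0.5, -1.3]
grip_width: 0.231
```

```bash
python3 -c "
from h import *
go(*MARKS[0],.05)"
```

```text
t 12.25 pos [ 0.5985 -0.0831  0.0877] yaw -11.93 spin needed 0.02 tilt [-0.063 -0.005] delta cm tool(now) [0.33 1.17 3.71] tool(nominal yaw) [0.26 0.95 3.77] F [-0.6  0.5 -1.3] w 0.231 j6 -0.03
```

Emit:
send_rows:
  increments:
    - {"delta_pos": [0.2,0.6,1.2],"spin": 0,"fingers": 1}
    - {"delta_pos": [0.1,0.6,1.2],"spin": 0,"fingers": 1}
    - {"delta_pos": [0,0.1,1.2],"spin": 0,"fingers": 1}
    - {"delta_pos": [0,0.05,0.5],"spin": 0,"fingers": 1}
    - {"delta_pos": [0,0,0],"spin": 0,"fingers": 1}

```text
clock: 12.75
eef_pos: [0.6061, -0.0798, 0.039]
tcp_rot: [0.775, 0.631, -0.028, -0.021]
ft_force: [-0.1, 0.5, -1.1]
grip_width: 0.228
```

```bash
python3 -c "
from h import *
go(*MARKS[0],.0295)"
```

```text
t 12.75 pos [ 0.6061 -0.0798  0.039 ] yaw -11.79 spin needed 0.16 tilt [-0.07  -0.003] delta cm tool(now) [-0.2   0.33  0.93] tool(nominal yaw) [-0.22  0.27  0.95] F [-0.1  0.5 -1.1] w 0.228 j6 -0.02
```

Emit:
send_rows:
  increments:
    - {"delta_pos": [-0.2,0.35,0.3],"spin": 0.1,"fingers": 1}
    - {"delta_pos": [0,0.1,0.3],"spin": 0,"fingers": 1}
    - {"delta_pos": [0,0,0.2],"spin": 0,"fingers": 1}
    - {"delta_pos": [0,0,0],"spin": 0,"fingers": 1}

```text
clock: 13.15
eef_pos: [0.61, -0.0828, 0.0305]
tcp_rot: [0.776, 0.63, -0.028, -0.021]
ft_force: [-0.7, -0.2, -1.4]
grip_width: 0.23
```

```bash
python3 -c "
from h import *
go(*MARKS[0],.0295)"
```

```text
t 13.15 pos [ 0.61   -0.0828  0.0305] yaw -11.88 spin needed 0.07 tilt [-0.069 -0.003] delta cm tool(now) [-0.01 -0.16  0.11] tool(nominal yaw) [-0.01 -0.17  0.1 ] F [-0.7 -0.2 -1.4] w 0.23 j6 -0.02
```

Good position. I'll lower the last 1–2 mm and release.

Emit:
send_rows:
  increments:
    - {"delta_pos": [0,0,0.15],"spin": 0,"fingers": 1}
    - {"delta_pos": [0,0,0.1],"spin": 0,"fingers": 1}
    - {"delta_pos": [0,0,0],"spin": 0,"fingers": 0.6}
    - {"delta_pos": [0,0,0],"spin": 0,"fingers": 0.4}
    - {"delta_pos": [0,0,0],"spin": 0,"fingers": 0.3}
    - {"delta_pos": [0,0,0],"spin": 0,"fingers": 0.2}
    - {"delta_pos": [0,0,-1],"spin": 0,"fingers": 0.2}
    - {"delta_pos": [0,0,-1.5],"spin": 0,"fingers": 0.2}

```text
clock: 13.95
eef_pos: [0.6114, -0.0828, 0.0544]
tcp_rot: [0.776, 0.63, -0.028, -0.021]
ft_force: [0.5, 1.4, -0.1]
grip_width: 0.799
```

Emit:
send_rows:
  increments:
    - {"delta_pos": [0,0,-5],"spin": 0,"fingers": 0.2}
    - {"delta_pos": [0,0,-5],"spin": 0,"fingers": 0.2}
    - {"delta_pos": [0,0,-5],"spin": 0,"fingers": 0.2}
    - {"delta_pos": [0,0,0],"spin": 0,"fingers": 0.2}

```text
clock: 14.35
eef_pos: [0.6233, -0.0825, 0.2137]
tcp_rot: [0.776, 0.63, -0.027, -0.019]
ft_force: [0.8, -0.9, 1.4]
grip_width: 0.803
```

```bash
python3 - <<'E'
from h import *
from workcell import r, viewer
go(.4728,-.0503,.1)
c=viewer.capture("wrist"); pickle.dump(c,open("w4.pkl","wb")); cv2.imwrite("pics/w4.png",c["image"])
wmeas(c,MARKS[0],0);wmeas(c,MARKS[1],0)
wmeas(c,(.4728,-.0503),0)
wmeas(c,(.594,-.156),0)
wmark(c,MARKS[0])
print(r.get_state()["joints"])
E
```

```text
t 14.35 pos [ 0.6233 -0.0825  0.2137] yaw -11.89 spin needed 0.06 tilt [-0.065 -0.004] delta cm tool(now) [  0.26 -14.64  12.32] tool(nominal yaw) [  0.03 -15.39  11.37] F [ 0.8 -0.9  1.4] w 0.803 j6 -0.02
top h 0.0399 n 314 circle 0.6096 -0.0825 r 0.011 mean [ 0.6097 -0.0818]
top h 0.0446 n 670 circle 0.6239 -0.0047 r 0.0153 mean [ 0.6243 -0.0046]
top h 0.0368 n 705 circle 0.4721 -0.051 r 0.0195 mean [ 0.4736 -0.051 ]
top h 0.0546 n 533 circle 0.5925 -0.155 r 0.016 mean [ 0.5929 -0.1536]
mark px [255.  165.7] 1480 circ 0.6079 -0.082 0.0263
[-0.23413174  0.29061046  1.58665979 -0.01978292  1.33253318 -0.02183559]
```

View pics/w4.png

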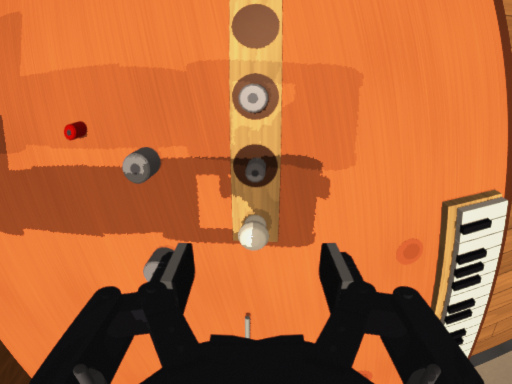

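Emit:
send_rows:
  increments:
    - {"delta_pos": [0,-5,0],"spin": 0,"fingers": 0}
    - {"delta_pos": [0,-5,0],"spin": 0,"fingers": 0}
    - {"delta_pos": [0,-4.4,0],"spin": 0,"fingers": 0}
    - {"delta_pos": [0,0,0],"spin": 0,"fingers": 0}
    - {"delta_pos": [0,0,0],"spin": 0,"fingers": 0}

```text
clock: 14.9
eef_pos: [0.4716, -0.0505, 0.2122]
tcp_rot: [0.776, 0.63, -0.033, -0.027]
ft_force: [0.9, -0.9, -0.1]
grip_width: 0.999
```

```bash
python3 -c "
from h import *
go(.4723,-.0507,.1)"
```

```text
t 14.9 pos [ 0.4716 -0.0505  0.2122] yaw -11.91 spin needed 0.04 tilt [-0.086  0.001] delta cm tool(now) [ 0.18  1.01 11.17] tool(nominal yaw) [-1.000e-02  7.000e-02  1.122e+01] F [ 0.9 -0.9 -0.1] w 0.999 j6 -0.03
```

Emit:
send_rows:
  increments:
    - {"delta_pos": [0,5,0],"spin": 0,"fingers": 0}
    - {"delta_pos": [0,5,0],"spin": 0,"fingers": 0}
    - {"delta_pos": [0,5,0],"spin": 0,"fingers": 0}
    - {"delta_pos": [0,0,0],"spin": 0,"fingers": 0}
    - {"delta_pos": [0,0,0],"spin": 0,"fingers": 0}

```text
clock: 15.4
eef_pos: [0.6185, -0.0813, 0.1891]
tcp_rot: [0.775, 0.629, -0.037, -0.033]
ft_force: [-0.1, 0.6, -0.8]
grip_width: 1.0
```

```bash
python3 -c "
from h import *
go(.4723,-.0507,.1)"
```

```text
t 15.4 pos [ 0.6185 -0.0813  0.1891] yaw -11.91 spin needed 0.04 tilt [-0.099  0.004] delta cm tool(now) [  0.15 -13.99  10.32] tool(nominal yaw) [ -0.03 -14.93   8.91] F [-0.1  0.6 -0.8] w 1.0 j6 -0.02
```

Emit:
send_rows:
  increments:
    - {"delta_pos": [0,0,-5],"spin": 0,"fingers": 0}
    - {"delta_pos": [0,0,-5],"spin": 0,"fingers": 0}
    - {"delta_pos": [0,0,-5],"spin": 0,"fingers": 0}
    - {"delta_pos": [0,0,0],"spin": 0,"fingers": 0}

```text
clock: 15.8
eef_pos: [0.6306, -0.0813, 0.339]
tcp_rot: [0.775, 0.629, -0.04, -0.037]
ft_force: [-0.3, 0.1, 1.5]
grip_width: 0.994
```

```bash
python3 -c "
from h import *
go(.4723,-.0507,.1)"
```

```text
t 15.8 pos [ 0.6306 -0.0813  0.339 ] yaw -11.92 spin needed 0.03 tilt [-0.109  0.006] delta cm tool(now) [  0.14 -13.45  25.5 ] tool(nominal yaw) [ -0.28 -16.12  23.9 ] F [-0.3  0.1  1.5] w 0.994 j6 -0.02
```

Emit:
send_rows:
  increments:
    - {"delta_pos": [0,0,5],"spin": 0,"fingers": 0}
    - {"delta_pos": [0,0,5],"spin": 0,"fingers": 0}
    - {"delta_pos": [0,0,4],"spin": 0,"fingers": 0}
    - {"delta_pos": [0,0,0],"spin": 0,"fingers": 0}

```text
clock: 16.2
eef_pos: [0.6187, -0.081, 0.207]
tcp_rot: [0.776, 0.63, -0.034, -0.029]
ft_force: [-0.6, -0.1, -1.2]
grip_width: 1.002
```

```bash
python3 -c "
from h import *
go(.4723,-.0507,.1)"
```

```text
t 16.2 pos [ 0.6187 -0.081   0.207 ] yaw -11.9 spin needed 0.05 tilt [-0.089  0.002] delta cm tool(now) [  0.15 -13.97  11.96] tool(nominal yaw) [ -0.07 -14.96  10.7 ] F [-0.6 -0.1 -1.2] w 1.002 j6 -0.02
```

Emit:
send_rows:
  increments:
    - {"delta_pos": [0,0,-2.5],"spin": 0,"fingers": 0}
    - {"delta_pos": [0,0,-2.5],"spin": 0,"fingers": 0}
    - {"delta_pos": [0,0,-2.5],"spin": 0,"fingers": 0}
    - {"delta_pos": [0,0,-2.5],"spin": 0,"fingers": 0}
    - {"delta_pos": [0,0,-2.5],"spin": 0,"fingers": 0}
    - {"delta_pos": [0,0,-2.5],"spin": 0,"fingers": 0}
    - {"delta_pos": [0,0,-2.5],"spin": 0,"fingers": 0}
    - {"delta_pos": [0,0,-2.5],"spin": 0,"fingers": 0}

```text
clock: 17.0
eef_pos: [0.6338, -0.0802, 0.4279]
tcp_rot: [0.776, 0.63, -0.031, -0.025]
ft_force: [1.3, -0.7, -0.3]
grip_width: 1.0
```

```bash
python3 -c "
from h import *
go(.4723,-.0507,.1)"
```

```text
t 17.0 pos [ 0.6338 -0.0802  0.4279] yaw -11.88 spin needed 0.07 tilt [-0.08 -0.  ] delta cm tool(now) [  0.13 -13.81  33.97] tool(nominal yaw) [ -0.46 -16.41  32.79] F [ 1.3 -0.7 -0.3] w 1.0 j6 -0.02
```

Emit:
send_rows:
  increments:
    - {"delta_pos": [0,0,5],"spin": 0,"fingers": 0}
    - {"delta_pos": [0,0,5],"spin": 0,"fingers": 0}
    - {"delta_pos": [0,0,5],"spin": 0,"fingers": 0}
    - {"delta_pos": [0,0,5],"spin": 0,"fingers": 0}
    - {"delta_pos": [0,0,0],"spin": 0,"fingers": 0}

```text
clock: 17.5
eef_pos: [0.6295, -0.0826, 0.2529]
tcp_rot: [0.776, 0.63, -0.017, -0.007]
ft_force: [-1.2, -0.4, -1.9]
grip_width: 0.999
```

```bash
python3 -c "
from h import *
go(.4723,-.0507,.1)"
```

```text
t 17.5 pos [ 0.6295 -0.0826  0.2529] yaw -11.85 spin needed 0.1 tilt [-0.036 -0.011] delta cm tool(now) [  0.17 -15.53  15.81] tool(nominal yaw) [ -0.13 -16.04  15.29] F [-1.2 -0.4 -1.9] w 0.999 j6 -0.02
```

Emit:
send_rows:
  increments:
    - {"delta_pos": [0,0,-2.5],"spin": 0,"fingers": 0}
    - {"delta_pos": [0,0,-2.5],"spin": 0,"fingers": 0}
    - {"delta_pos": [0,0,-2.5],"spin": 0,"fingers": 0}
    - {"delta_pos": [0,0,-2.5],"spin": 0,"fingers": 0}
    - {"delta_pos": [0,0,-2.5],"spin": 0,"fingers": 0}
    - {"delta_pos": [0,0,-2.5],"spin": 0,"fingers": 0}
    - {"delta_pos": [0,0,-2.5],"spin": 0,"fingers": 0}

```text
clock: 18.2
eef_pos: [0.6361, -0.0802, 0.4634]
tcp_rot: [0.776, 0.63, -0.009, 0.003]
ft_force: [-0.2, -1.2, 0.0]
grip_width: 1.003
```

Emit:
send_rows:
  increments:
    - {"delta_pos": [0,0,5],"spin": 0,"fingers": 0}
    - {"delta_pos": [0,0,5],"spin": 0,"fingers": 0}
    - {"delta_pos": [0,0,5],"spin": 0,"fingers": 0}
    - {"delta_pos": [0,0,5],"spin": 0,"fingers": 0}
    - {"delta_pos": [0,0,0],"spin": 0,"fingers": 0}

```text
clock: 18.7
eef_pos: [0.6501, -0.0866, 0.3033]
tcp_rot: [0.776, 0.63, 0.01, 0.028]
ft_force: [-1.3, 0.9, -0.6]
grip_width: 0.999
```

```bash
python3 -c "
from h import *
go(.4723,-.0507,.1)"
```

```text
t 18.7 pos [ 0.6501 -0.0866  0.3033] yaw -11.78 spin needed 0.17 tilt [ 0.05 -0.03] delta cm tool(now) [  0.25 -19.24  19.3 ] tool(nominal yaw) [ -0.17 -18.14  20.33] F [-1.3  0.9 -0.6] w 0.999 j6 -0.02
```

Emit:
send_rows:
  increments:
    - {"delta_pos": [0.1,-5,0],"spin": 0.1,"fingers": 0}
    - {"delta_pos": [0,-5,0],"spin": 0,"fingers": 0}
    - {"delta_pos": [0,-5,0],"spin": 0,"fingers": 0}
    - {"delta_pos": [0,-2.5,0],"spin": 0,"fingers": 0}
    - {"delta_pos": [0,0,0],"spin": 0,"fingers": 0}

```text
clock: 19.2
eef_pos: [0.4886, -0.0519, 0.3201]
tcp_rot: [0.776, 0.629, 0.02, 0.041]
ft_force: [0.2, 0.1, -0.4]
grip_width: 1.002
```

```bash
python3 -c "
from h import *
go(.4723,-.0507,.1)"
```

```text
t 19.2 pos [ 0.4886 -0.0519  0.3201] yaw -11.88 spin needed 0.07 tilt [ 0.082 -0.038] delta cm tool(now) [ 0.22 -3.56 21.78] tool(nominal yaw) [-0.22 -1.61 22.01] F [ 0.2  0.1 -0.4] w 1.002 j6 -0.03
```

Emit:
send_rows:
  increments:
    - {"delta_pos": [0,0,-5],"spin": 0,"fingers": 0}
    - {"delta_pos": [0,0,-5],"spin": 0,"fingers": 0}
    - {"delta_pos": [0,0,0],"spin": 0,"fingers": 0}
    - {"delta_pos": [0,0,0],"spin": 0,"fingers": 0}

```text
clock: 19.6
eef_pos: [0.4848, -0.049, 0.4373]
tcp_rot: [0.775, 0.629, 0.029, 0.052]
ft_force: [-0.8, -0.5, 0.6]
grip_width: 1.002
```

```bash
python3 -c "
from h import *
go(.4723,-.0507,.1)"
```

```text
t 19.6 pos [ 0.4848 -0.049   0.4373] yaw -11.87 spin needed 0.08 tilt [ 0.111 -0.045] delta cm tool(now) [ 0.27 -5.15 33.36] tool(nominal yaw) [-0.43 -1.19 33.73] F [-0.8 -0.5  0.6] w 1.002 j6 -0.03
```

Emit:
send_rows:
  increments:
    - {"delta_pos": [0,5,0],"spin": 0,"fingers": 0}
    - {"delta_pos": [0,5,0],"spin": 0,"fingers": 0}
    - {"delta_pos": [0,5,0],"spin": 0,"fingers": 0}
    - {"delta_pos": [0,0,0],"spin": 0,"fingers": 0}

```text
clock: 20.0
eef_pos: [0.6329, -0.08, 0.4626]
tcp_rot: [0.775, 0.628, 0.033, 0.057]
ft_force: [-1.2, -0.1, -1.1]
grip_width: 1.001
```

```bash
python3 -c "
from h import *
go(.4723,-.0507,.1)
from workcell import r
print(r.get_state()['joints'])"
```

```text
t 20.0 pos [ 0.6329 -0.08    0.4626] yaw -11.87 spin needed 0.08 tilt [ 0.123 -0.047] delta cm tool(now) [  0.28 -20.89  33.84] tool(nominal yaw) [ -0.46 -16.32  36.26] F [-1.2 -0.1 -1.1] w 1.001 j6 -0.02
[-0.22713876  0.07808238  1.37225623 -0.01853962  1.56078251 -0.01969663]
```

Emit:
send_rows:
  increments:
    - {"delta_pos": [0,-1.5,2],"spin": 0,"fingers": 0}
    - {"delta_pos": [0,-1.5,2],"spin": 0,"fingers": 0}
    - {"delta_pos": [0,-1.5,2],"spin": 0,"fingers": 0}
    - {"delta_pos": [0,-1.5,2],"spin": 0,"fingers": 0}
    - {"delta_pos": [0,-1.5,2],"spin": 0,"fingers": 0}
    - {"delta_pos": [0,-1.5,2],"spin": 0,"fingers": 0}
    - {"delta_pos": [0,-1.5,2],"spin": 0,"fingers": 0}
    - {"delta_pos": [0,-1.5,2],"spin": 0,"fingers": 0}

```text
clock: 20.8
eef_pos: [0.5418, -0.0649, 0.2948]
tcp_rot: [0.775, 0.628, 0.038, 0.064]
ft_force: [-1.5, 0.3, 0.5]
grip_width: 1.001
```

```bash
python3 -c "
from h import *
go(.4723,-.0507,.2)
from workcell import r
print(r.get_state()['joints'])"
```

```text
t 20.8 pos [ 0.5418 -0.0649  0.2948] yaw -11.9 spin needed 0.05 tilt [ 0.14  -0.051] delta cm tool(now) [ 0.14 -8.41  8.32] tool(nominal yaw) [-0.05 -7.09  9.48] F [-1.5  0.3  0.5] w 1.001 j6 -0.02
[-0.23874578 -0.08553025  1.84004888 -0.01783375  1.23833605 -0.02491823]
```

Emit:
send_rows:
  increments:
    - {"delta_pos": [0,-1.0,1.5],"spin": 0,"fingers": 0}
    - {"delta_pos": [0,-1.0,1.5],"spin": 0,"fingers": 0}
    - {"delta_pos": [0,-1.0,1.5],"spin": 0,"fingers": 0}
    - {"delta_pos": [0,-1.0,1.5],"spin": 0,"fingers": 0}
    - {"delta_pos": [0,-1.0,1.5],"spin": 0,"fingers": 0}
    - {"delta_pos": [0,-1.0,1.5],"spin": 0,"fingers": 0}
    - {"delta_pos": [0,-1.0,1.5],"spin": 0,"fingers": 0}
    - {"delta_pos": [0,0,0],"spin": 0,"fingers": 0}

```text
clock: 21.6
eef_pos: [0.4867, -0.0556, 0.1824]
tcp_rot: [0.775, 0.627, 0.04, 0.066]
ft_force: [-0.5, 0.2, -0.3]
grip_width: 1.002
```

```bash
python3 -c "
from h import *
go(.4723,-.0507,.2)
from workcell import r
print(r.get_state()['joints'])"
```

```text
t 21.6 pos [ 0.4867 -0.0556  0.1824] yaw -11.9 spin needed 0.05 tilt [ 0.145 -0.053] delta cm tool(now) [ 0.14 -1.22 -1.97] tool(nominal yaw) [ 0.18 -1.51 -1.76] F [-0.5  0.2 -0.3] w 1.002 j6 -0.03
[-0.24786361 -0.10870755  2.07962215 -0.01809696  1.0166768  -0.0301346 ]
```

Emit:
send_rows:
  increments:
    - {"delta_pos": [0,5,0],"spin": 0,"fingers": 0}
    - {"delta_pos": [0,5,0],"spin": 0,"fingers": 0}
    - {"delta_pos": [0,5,0],"spin": 0,"fingers": 0}
    - {"delta_pos": [0,0,0],"spin": 0,"fingers": 0}

```text
clock: 22.0
eef_pos: [0.6323, -0.086, 0.2048]
tcp_rot: [0.775, 0.628, 0.039, 0.065]
ft_force: [-0.2, 0.6, 0.3]
grip_width: 1.0
```

```bash
python3 -c "
from h import *
go(.4723,-.0507,.2)
from workcell import r
print(r.get_state()['joints'])"
```

```text
t 22.0 pos [ 0.6323 -0.086   0.2048] yaw -11.9 spin needed 0.05 tilt [ 0.142 -0.052] delta cm tool(now) [  0.11 -16.27  -1.98] tool(nominal yaw) [  0.14 -16.38   0.48] F [-0.2  0.6  0.3] w 1.0 j6 -0.02
[-0.23718147  0.19129829  1.72309665 -0.01930767  1.07686415 -0.02004673]
```

Emit:
send_rows:
  increments:
    - {"delta_pos": [0,-5,0],"spin": 0,"fingers": 0}
    - {"delta_pos": [0,-5,0],"spin": 0,"fingers": 0}
    - {"delta_pos": [0,-5,0],"spin": 0,"fingers": 0}
    - {"delta_pos": [0,0,0],"spin": 0,"fingers": 0}

```text
clock: 22.4
eef_pos: [0.4844, -0.055, 0.181]
tcp_rot: [0.775, 0.628, 0.038, 0.063]
ft_force: [-0.3, -0.1, -0.3]
grip_width: 1.0
```

```bash
python3 -c "
from h import *
go(.4723,-.0507,.2)
from workcell import r
print(r.get_state()['joints'])"
```

```text
t 22.4 pos [ 0.4844 -0.055   0.181 ] yaw -11.92 spin needed 0.03 tilt [ 0.138 -0.051] delta cm tool(now) [ 0.12 -0.99 -2.07] tool(nominal yaw) [ 0.17 -1.28 -1.9 ] F [-0.3 -0.1 -0.3] w 1.0 j6 -0.03
[-0.24773085 -0.10794259  2.08119783 -0.01805926  1.02135334 -0.02981453]
```

Emit:
send_rows:
  increments:
    - {"delta_pos": [0,0,-5],"spin": 0,"fingers": 0}
    - {"delta_pos": [0,0,-5],"spin": 0,"fingers": 0}
    - {"delta_pos": [0,0,0],"spin": 0,"fingers": 0}

```text
clock: 22.7
eef_pos: [0.4671, -0.0489, 0.2832]
tcp_rot: [0.775, 0.628, 0.037, 0.062]
ft_force: [0.6, 0.5, -0.1]
grip_width: 0.996
```

```bash
python3 -c "
from h import *
go(.4723,-.0507,.2)
from workcell import r
print(r.get_state()['joints'])"
```

```text
t 22.7 pos [ 0.4671 -0.0489  0.2832] yaw -11.92 spin needed 0.03 tilt [ 0.136 -0.05 ] delta cm tool(now) [ 0.1  -0.65  8.31] tool(nominal yaw) [-0.07  0.55  8.32] F [ 0.6  0.5 -0.1] w 0.996 j6 -0.03
[-0.24382202 -0.25533978  2.00674914 -0.01671213  1.2457383  -0.03003177]
```

Emit:
send_rows:
  increments:
    - {"delta_pos": [0,-2.5,0.3],"spin": 0,"fingers": 0}
    - {"delta_pos": [0,-2.5,0.3],"spin": 0,"fingers": 0}
    - {"delta_pos": [0,-2.5,0.3],"spin": 0,"fingers": 0}
    - {"delta_pos": [0,-2.5,0.3],"spin": 0,"fingers": 0}
    - {"delta_pos": [0,-2.5,0.3],"spin": 0,"fingers": 0}
    - {"delta_pos": [0,-2.5,0.3],"spin": 0,"fingers": 0}

```text
clock: 23.3
eef_pos: [0.3274, -0.02, 0.253]
tcp_rot: [0.774, 0.627, 0.044, 0.071]
ft_force: [-0.6, -0.1, 0.2]
grip_width: 0.998
```

```bash
python3 -c "
from h import *
go(.4723,-.0507,.2)
from workcell import r
print(r.get_state()['joints'])"
```

```text
t 23.3 pos [ 0.3274 -0.02    0.253 ] yaw -11.91 spin needed 0.04 tilt [ 0.157 -0.056] delta cm tool(now) [ 0.16 13.73  7.67] tool(nominal yaw) [-0.   14.81  5.3 ] F [-0.6 -0.1  0.2] w 0.998 j6 -0.05
[-0.26474896 -0.65634943  2.31867171 -0.01284873  1.31205846 -0.05285076]
```

Emit:
send_rows:
  increments:
    - {"delta_pos": [0,-3,0.5],"spin": 0,"fingers": 0}
    - {"delta_pos": [0,-3,0.5],"spin": 0,"fingers": 0}
    - {"delta_pos": [0,-3,0.5],"spin": 0,"fingers": 0}
    - {"delta_pos": [0,0,0],"spin": 0,"fingers": 0}

```text
clock: 23.7
eef_pos: [0.2775, 0.0002, 0.2154]
tcp_rot: [0.776, 0.627, 0.031, 0.062]
ft_force: [0.1, 1.0, -0.0]
grip_width: 1.001
```

```bash
python3 -c "
from h import *
go(.4723,-.0507,.2)
from workcell import r
print(r.get_state()['joints'])"
```

```text
t 23.7 pos [2.775e-01 2.000e-04 2.154e-01] yaw -11.98 spin needed -0.03 tilt [ 0.125 -0.057] delta cm tool(now) [-0.81 19.72  4.25] tool(nominal yaw) [-0.95 20.11  1.54] F [ 0.1  1.  -0. ] w 1.001 j6 -0.01
[-0.22336678 -0.7772893   2.44000029 -0.02900695  1.34353028 -0.00759879]
```

Emit:
send_rows:
  increments:
    - {"delta_pos": [0,-3,-0.3],"spin": 0,"fingers": 0}
    - {"delta_pos": [0,-3,-0.3],"spin": 0,"fingers": 0}
    - {"delta_pos": [0,-3,-0.3],"spin": 0,"fingers": 0}
    - {"delta_pos": [0,0,0],"spin": 0,"fingers": 0}

```text
clock: 24.1
eef_pos: [0.2581, 0.0295, 0.2038]
tcp_rot: [0.777, 0.627, 0.01, 0.053]
ft_force: [0.3, 0.3, 0.3]
grip_width: 1.004
```

```bash
python3 -c "
from h import *
go(.4723,-.0507,.2)
from workcell import r
print(r.get_state()['joints'])"
```

```text
t 24.1 pos [0.2581 0.0295 0.2038] yaw -12.13 spin needed -0.18 tilt [ 0.082 -0.069] delta cm tool(now) [-3.21 22.49  2.7 ] tool(nominal yaw) [-3.41 22.62  0.38] F [0.3 0.3 0.3] w 1.004 j6 0.14
[-0.08718699 -0.77730626  2.45903006 -0.06298801  1.37189149  0.13664508]
```

Emit:
send_rows:
  increments:
    - {"delta_pos": [-2,-3,-0.2],"spin": 0,"fingers": 0}
    - {"delta_pos": [-2,-3,-0.2],"spin": 0,"fingers": 0}
    - {"delta_pos": [-2,-3,-0.2],"spin": 0,"fingers": 0}
    - {"delta_pos": [0,0,0],"spin": 0,"fingers": 0}

```text
clock: 24.5
eef_pos: [0.2414, -0.0015, 0.1899]
tcp_rot: [0.778, 0.626, -0.018, 0.039]
ft_force: [-1.4, 0.1, 0.9]
grip_width: 1.004
```

```bash
python3 -c "
from h import *
go(.4723,-.0507,.2)
from workcell import r
print(r.get_state()['joints'])"
```

```text
t 24.5 pos [ 0.2414 -0.0015  0.1899] yaw -12.25 spin needed -0.3 tilt [ 0.022 -0.084] delta cm tool(now) [ 0.08 23.63 -0.09] tool(nominal yaw) [-0.04 23.61 -1.01] F [-1.4  0.1  0.9] w 1.004 j6 0.02
[-0.20296135 -0.77727936  2.48333209 -0.07883479  1.39791507  0.02448485]
```

Emit:
send_rows:
  increments:
    - {"delta_pos": [0,2,0],"spin": 0,"fingers": 0}
    - {"delta_pos": [0,2,0],"spin": -0.2,"fingers": 0}
    - {"delta_pos": [0,2,0],"spin": 0,"fingers": 0}
    - {"delta_pos": [0,2,0],"spin": 0,"fingers": 0}
    - {"delta_pos": [0,2,0],"spin": 0,"fingers": 0}
    - {"delta_pos": [0,2,0],"spin": 0,"fingers": 0}
    - {"delta_pos": [0,2,0],"spin": 0,"fingers": 0}
    - {"delta_pos": [0,2,0],"spin": 0,"fingers": 0}

```text
clock: 25.3
eef_pos: [0.4077, -0.0425, 0.2032]
tcp_rot: [0.78, 0.624, -0.012, 0.046]
ft_force: [-0.9, 0.4, 0.9]
grip_width: 1.003
```

```bash
python3 -c "
from h import *
go(.4723,-.0507,.1)
from workcell import r
print(r.get_state()['joints'])"
```

```text
t 25.3 pos [ 0.4077 -0.0425  0.2032] yaw -12.59 spin needed -0.64 tilt [ 0.038 -0.087] delta cm tool(now) [ 1.42  5.9  10.59] tool(nominal yaw) [ 0.53  6.49 10.32] F [-0.9  0.4  0.9] w 1.003 j6 0.03
[-0.22013547 -0.26095186  2.16038196 -0.0825454   1.18756461  0.03056888]
```

Emit:
send_rows:
  increments:
    - {"delta_pos": [0.3,1.5,1.5],"spin": -0.3,"fingers": 0}
    - {"delta_pos": [0.3,1.5,1.5],"spin": -0.3,"fingers": 0}
    - {"delta_pos": [0.3,1.5,1.5],"spin": 0,"fingers": 0}
    - {"delta_pos": [0.3,1.2,1.5],"spin": 0,"fingers": 0}
    - {"delta_pos": [0.2,0.2,1.5],"spin": 0,"fingers": 0}
    - {"delta_pos": [0,0,1.5],"spin": 0,"fingers": 0}
    - {"delta_pos": [0,0,0],"spin": 0,"fingers": 0}

```text
clock: 26.0
eef_pos: [0.4857, -0.0568, 0.1204]
tcp_rot: [0.779, 0.625, -0.007, 0.053]
ft_force: [-0.3, -0.5, -0.7]
grip_width: 0.998
```

```bash
python3 -c "
from h import *
go(.4723,-.0507,.02)
from workcell import r
print(r.get_state()['joints'])"
```

```text
t 26.0 pos [ 0.4857 -0.0568  0.1204] yaw -12.34 spin needed -0.39 tilt [ 0.055 -0.091] delta cm tool(now) [ 1.07 -2.17  9.85] tool(nominal yaw) [ 0.32 -1.44 10.04] F [-0.3 -0.5 -0.7] w 0.998 j6 0.05
[-0.21364688  0.03561966  2.06842942 -0.09350873  0.96624936  0.05491637]
```

Emit:
send_rows:
  increments:
    - {"delta_pos": [0.1,-0.35,1.2],"spin": -0.4,"fingers": 0}
    - {"delta_pos": [0.1,-0.35,1.2],"spin": 0,"fingers": 0}
    - {"delta_pos": [0.1,-0.35,1.2],"spin": 0,"fingers": 0}
    - {"delta_pos": [0.1,-0.35,1.2],"spin": 0,"fingers": 0}
    - {"delta_pos": [0.1,-0.3,1.2],"spin": 0,"fingers": 0}
    - {"delta_pos": [0.1,-0.3,1.2],"spin": 0,"fingers": 0}
    - {"delta_pos": [0,0,0],"spin": 0,"fingers": 0}

```text
clock: 26.7
eef_pos: [0.4712, -0.0541, 0.0431]
tcp_rot: [0.777, 0.627, -0.006, 0.054]
ft_force: [-0.3, 0.6, 0.6]
grip_width: 0.999
```

```bash
python3 -c "
from h import *
go(.4723,-.0507,.018)
from workcell import r
print(r.get_state()['joints'])"
```

```text
t 26.7 pos [ 0.4712 -0.0541  0.0431] yaw -11.97 spin needed -0.02 tilt [ 0.058 -0.091] delta cm tool(now) [ 0.54 -0.16  2.47] tool(nominal yaw) [0.35 0.03 2.51] F [-0.3  0.6  0.6] w 0.999 j6 0.07
[-0.21451957  0.14505165  2.1336296  -0.10826585  0.78898049  0.07077748]
```

Emit:
send_rows:
  increments:
    - {"delta_pos": [0.3,0,0.8],"spin": 0,"fingers": 0}
    - {"delta_pos": [0.2,-0.1,0.8],"spin": 0,"fingers": 0}
    - {"delta_pos": [0,0,0.7],"spin": 0,"fingers": 0}
    - {"delta_pos": [0,0,0],"spin": 0,"fingers": 0}

```text
clock: 27.1
eef_pos: [0.4735, -0.0507, 0.0181]
tcp_rot: [0.777, 0.628, -0.005, 0.054]
ft_force: [-0.3, 0.2, -0.1]
grip_width: 0.997
```

```bash
python3 -c "
from h import *
go(.4723,-.0507,.019)"
```

```text
t 27.1 pos [ 0.4735 -0.0507  0.0181] yaw -11.93 spin needed 0.02 tilt [ 0.06  -0.091] delta cm tool(now) [-0.03 -0.11 -0.1 ] tool(nominal yaw) [-0.02 -0.12 -0.09] F [-0.3  0.2 -0.1] w 0.997 j6 0.09
```

Emit:
send_rows:
  increments:
    - {"delta_pos": [0,-0.1,0],"spin": 0,"fingers": 0.5}
    - {"delta_pos": [0,0,0],"spin": 0,"fingers": 1}
    - {"delta_pos": [0,0,0],"spin": 0,"fingers": 1}
    - {"delta_pos": [0,0,0],"spin": 0,"fingers": 1}
    - {"delta_pos": [0,0,0],"spin": 0,"fingers": 1}
    - {"delta_pos": [0,0,-1],"spin": 0,"fingers": 1}
    - {"delta_pos": [0,0,-1],"spin": 0,"fingers": 1}
    - {"delta_pos": [0,0,-1],"spin": 0,"fingers": 1}

```text
clock: 27.9
eef_pos: [0.4679, -0.0471, 0.0483]
tcp_rot: [0.777, 0.627, -0.007, 0.052]
ft_force: [0.2, -0.0, -3.8]
grip_width: 0.427
```

Emit:
send_rows:
  increments:
    - {"delta_pos": [0,0,-1.5],"spin": 0,"fingers": 1}
    - {"delta_pos": [0,0,-1.5],"spin": 0,"fingers": 1}
    - {"delta_pos": [0,0,-1.5],"spin": 0,"fingers": 1}
    - {"delta_pos": [0,0,-1.5],"spin": 0,"fingers": 1}
    - {"delta_pos": [0,0,0],"spin": 0,"fingers": 1}

```text
clock: 28.4
eef_pos: [0.4646, -0.0409, 0.1143]
tcp_rot: [0.777, 0.628, -0.006, 0.053]
ft_force: [0.7, -0.4, -4.0]
grip_width: 0.424
```

```bash
python3 - <<'E'
from h import *
from workcell import viewer
go(*MARKS[2],.1)
c=viewer.capture("wrist");cv2.imwrite("pics/w5.png",c["image"])
E
```

```text
t 28.4 pos [ 0.4646 -0.0409  0.1143] yaw -11.97 spin needed -0.02 tilt [ 0.058 -0.09 ] delta cm tool(now) [15.05 14.77  1.41] tool(nominal yaw) [14.9  14.92  1.43] F [ 0.7 -0.4 -4. ] w 0.424 j6 0.08
```

View pics/w5.png

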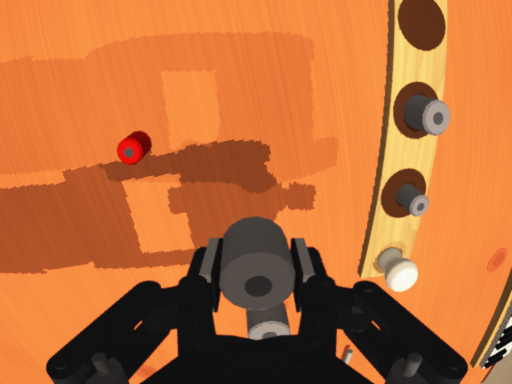

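Weight_3 is held at (257,265), and w2 and w1 stand on their marks at (432,117) and (415,200). Next I'll carry weight_3 to the third mark.

Emit:
send_rows:
  increments:
    - {"delta_pos": [1.5,1.5,0.1],"spin": 0,"fingers": 1}
    - {"delta_pos": [1.5,1.5,0],"spin": 0,"fingers": 1}
    - {"delta_pos": [1.5,1.5,0],"spin": 0,"fingers": 1}
    - {"delta_pos": [1.5,1.5,0],"spin": 0,"fingers": 1}
    - {"delta_pos": [1.5,1.5,0],"spin": 0,"fingers": 1}
    - {"delta_pos": [1.5,1.5,0],"spin": 0,"fingers": 1}
    - {"delta_pos": [1.5,1.5,0],"spin": 0,"fingers": 1}
    - {"delta_pos": [1.5,1.5,0],"spin": 0,"fingers": 1}

```text
clock: 29.25
eef_pos: [0.6014, 0.0534, 0.1006]
tcp_rot: [0.778, 0.627, -0.014, 0.047]
ft_force: [-0.0, 0.2, -3.1]
grip_width: 0.425
```

```bash
python3 -c "
from h import *
go(*MARKS[2],.05)"
```

```text
t 29.25 pos [0.6014 0.0534 0.1006] yaw -12.16 spin needed -0.21 tilt [ 0.037 -0.089] delta cm tool(now) [3.26 3.21 5.01] tool(nominal yaw) [2.83 3.5  5.06] F [-0.   0.2 -3.1] w 0.425 j6 0.29
```

Emit:
send_rows:
  increments:
    - {"delta_pos": [1.5,1.5,0],"spin": -0.2,"fingers": 1}
    - {"delta_pos": [1.4,1.4,0],"spin": 0,"fingers": 1}
    - {"delta_pos": [0.2,0.2,1.2],"spin": 0,"fingers": 1}
    - {"delta_pos": [0.1,0,1.2],"spin": 0,"fingers": 1}
    - {"delta_pos": [0,0,1.2],"spin": 0,"fingers": 1}
    - {"delta_pos": [0,0,0],"spin": 0,"fingers": 1}

```text
clock: 29.85
eef_pos: [0.6357, 0.0757, 0.0522]
tcp_rot: [0.776, 0.629, -0.019, 0.043]
ft_force: [-0.9, -1.0, -4.0]
grip_width: 0.429
```

```bash
python3 -c "
from h import *
go(*MARKS[2],.0305)"
```

```text
t 29.85 pos [0.6357 0.0757 0.0522] yaw -11.88 spin needed 0.07 tilt [ 0.024 -0.09 ] delta cm tool(now) [0.13 0.51 2.19] tool(nominal yaw) [-0.06  0.6   2.17] F [-0.9 -1.  -4. ] w 0.429 j6 0.32
```

Emit:
send_rows:
  increments:
    - {"delta_pos": [0.05,0.4,0.7],"spin": 0,"fingers": 1}
    - {"delta_pos": [0.05,0.2,0.6],"spin": 0,"fingers": 1}
    - {"delta_pos": [0,0,0.5],"spin": 0,"fingers": 1}
    - {"delta_pos": [0,0,0],"spin": 0,"fingers": 1}

```text
clock: 30.25
eef_pos: [0.6407, 0.0721, 0.0318]
tcp_rot: [0.777, 0.628, -0.02, 0.042]
ft_force: [-0.2, -0.0, -5.0]
grip_width: 0.431
```

```bash
python3 -c "
from h import *
go(*MARKS[2],.0305)"
```

```text
t 30.25 pos [0.6407 0.0721 0.0318] yaw -11.98 spin needed -0.03 tilt [ 0.021 -0.091] delta cm tool(now) [0.21 0.04 0.11] tool(nominal yaw) [0.2  0.04 0.13] F [-0.2 -0.  -5. ] w 0.431 j6 0.32
```

Emit:
send_rows:
  increments:
    - {"delta_pos": [0.25,0.05,0.1],"spin": 0,"fingers": 1}
    - {"delta_pos": [0,0,0.15],"spin": 0,"fingers": 1}
    - {"delta_pos": [0,0,0],"spin": 0,"fingers": 0.4}
    - {"delta_pos": [0,0,0],"spin": 0,"fingers": 0.2}
    - {"delta_pos": [0,0,0],"spin": 0,"fingers": 0.1}
    - {"delta_pos": [0,0,0],"spin": 0,"fingers": 0.1}
    - {"delta_pos": [0,0,-1],"spin": 0,"fingers": 0.1}
    - {"delta_pos": [0,0,-1.5],"spin": 0,"fingers": 0.1}

```text
clock: 31.05
eef_pos: [0.6445, 0.0768, 0.0593]
tcp_rot: [0.777, 0.628, -0.018, 0.044]
ft_force: [0.1, 0.6, -0.3]
grip_width: 0.899
```

Emit:
send_rows:
  increments:
    - {"delta_pos": [0,0,-2],"spin": 0,"fingers": 0.1}
    - {"delta_pos": [0,0,-2],"spin": 0,"fingers": 0}
    - {"delta_pos": [0,0,-2],"spin": 0,"fingers": 0}
    - {"delta_pos": [0,0,0],"spin": 0,"fingers": 0}

```text
clock: 31.45
eef_pos: [0.6456, 0.0832, 0.1288]
tcp_rot: [0.777, 0.628, -0.014, 0.047]
ft_force: [0.7, -0.1, 0.4]
grip_width: 1.001
```

```bash
python3 - <<'E'
from h import *
from workcell import viewer
go(.452,-.1985,.13)
c=viewer.capture("wrist");cv2.imwrite("pics/w6.png",c["image"])
for p in MARKS[:3]: wmeas(c,p,0)
c=viewer.capture("scene");cv2.imwrite("pics/s6.png",c["image"]);P=cloud(c)
for g in MARKS[:3]+[(.452,-.198),(.594,-.156)]:
    d=np.hypot(P[...,0]-g[0],P[...,1]-g[1])<.035; z=P[...,2][d&(P[...,2]<.07)]; h=np.percentile(z,97)
    q=P[d&(abs(P[...,2]-h)<.005)]; print("scene",np.round((q[:,:2].min(0)+q[:,:2].max(0))/2,4),round(h,4),len(q))
E
```

```text
t 31.45 pos [0.6456 0.0832 0.1288] yaw -11.93 spin needed 0.02 tilt [ 0.036 -0.09 ] delta cm tool(now) [-31.53 -13.1    1.72] tool(nominal yaw) [-31.57 -13.11  -0.12] F [ 0.7 -0.1  0.4] w 1.001 j6 0.32
top h 0.0397 n 234 circle 0.6099 -0.0821 r 0.0111 mean [ 0.6103 -0.0798]
top h 0.0441 n 648 circle 0.6244 -0.0036 r 0.0154 mean [ 0.6248 -0.0017]
top h 0.0484 n 1674 circle 0.6421 0.0731 r 0.0194 mean [0.6418 0.0749]
scene [ 0.6106 -0.0822] 0.0404 83
scene [ 0.6254 -0.0043] 0.0454 145
scene [0.643  0.0728] 0.0499 203
scene [ 0.4519 -0.1974] 0.0421 259
scene [ 0.5946 -0.1554] 0.0549 145
```

View pics/s6.png

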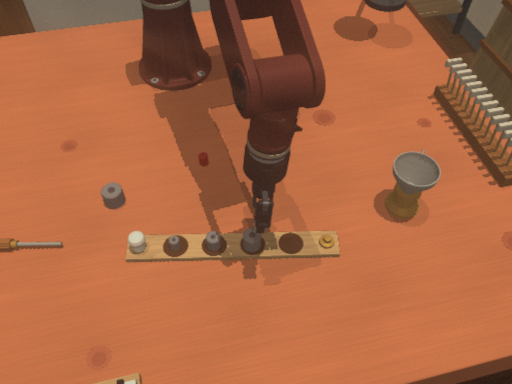

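View pics/w6.png

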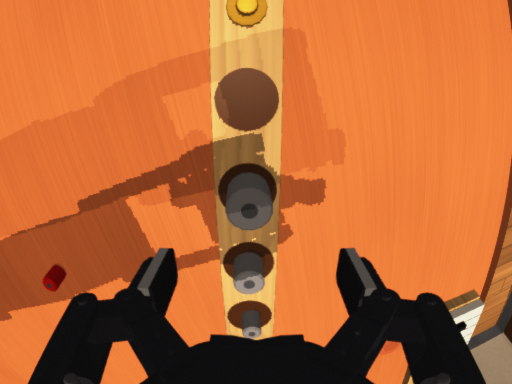

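Emit:
send_rows:
  increments:
    - {"delta_pos": [-2.6,-1.1,0],"spin": 0,"fingers": 0}
    - {"delta_pos": [-2.6,-1.1,0],"spin": 0,"fingers": 0}
    - {"delta_pos": [-2.6,-1.1,0],"spin": 0,"fingers": 0}
    - {"delta_pos": [-2.6,-1.1,0],"spin": 0,"fingers": 0}
    - {"delta_pos": [-2.6,-1.1,0],"spin": 0,"fingers": 0}
    - {"delta_pos": [-2.6,-1.1,0],"spin": 0,"fingers": 0}
    - {"delta_pos": [-2.6,-1.1,0],"spin": 0,"fingers": 0}
    - {"delta_pos": [-2.6,-1.1,0],"spin": 0,"fingers": 0}

```text
clock: 32.35
eef_pos: [0.5024, -0.1043, 0.1271]
tcp_rot: [0.775, 0.631, -0.023, 0.038]
ft_force: [-0.2, 0.0, -0.6]
grip_width: 1.003
```

```bash
python3 -c "
from h import *
go(.452,-.1982,.13)"
```

```text
t 32.35 pos [ 0.5024 -0.1043  0.1271] yaw -11.62 spin needed 0.33 tilt [ 0.012 -0.087] delta cm tool(now) [-10.21  -3.04   0.46] tool(nominal yaw) [-10.23  -2.99  -0.29] F [-0.2  0.  -0.6] w 1.003 j6 -0.04
```

Emit:
send_rows:
  increments:
    - {"delta_pos": [-2.4,-0.8,0.5],"spin": 0.3,"fingers": 0}
    - {"delta_pos": [-2.4,-0.8,0.5],"spin": 0,"fingers": 0}
    - {"delta_pos": [-2.4,-0.8,0.5],"spin": 0,"fingers": 0}
    - {"delta_pos": [-1.5,-0.3,0.5],"spin": 0,"fingers": 0}
    - {"delta_pos": [0,0,0.5],"spin": 0,"fingers": 0}
    - {"delta_pos": [0,0,0],"spin": 0,"fingers": 0}

```text
clock: 32.95
eef_pos: [0.4476, -0.1883, 0.1]
tcp_rot: [0.778, 0.627, -0.026, 0.031]
ft_force: [0.9, 0.4, 0.6]
grip_width: 1.002
```

```bash
python3 - <<'E'
from h import *
from workcell import viewer
go(.452,-.1982,.02)
c=viewer.capture("wrist");cv2.imwrite("pics/w7.png",c["image"])
wmeas(c,(.452,-.198),0)
E
```

```text
t 32.95 pos [ 0.4476 -0.1883  0.1   ] yaw -12.27 spin needed -0.32 tilt [-0.002 -0.081] delta cm tool(now) [-0.24  0.52  8.06] tool(nominal yaw) [-0.88  0.63  8.  ] F [0.9 0.4 0.6] w 1.002 j6 -0.24
top h 0.0405 n 2866 circle 0.4501 -0.1984 r 0.0237 mean [ 0.4505 -0.1961]
```

Emit:
send_rows:
  increments:
    - {"delta_pos": [0,0.15,1.3],"spin": -0.3,"fingers": 0}
    - {"delta_pos": [-0.1,0.15,1.3],"spin": 0,"fingers": 0}
    - {"delta_pos": [-0.1,0.1,1.3],"spin": 0,"fingers": 0}
    - {"delta_pos": [0,0,1.3],"spin": 0,"fingers": 0}
    - {"delta_pos": [0,0,1.0],"spin": 0,"fingers": 0}
    - {"delta_pos": [0,0,0],"spin": 0,"fingers": 0}

```text
clock: 33.6
eef_pos: [0.4526, -0.1933, 0.0319]
tcp_rot: [0.775, 0.631, -0.026, 0.03]
ft_force: [-1.1, 0.1, -0.3]
grip_width: 1.0
```

```bash
python3 - <<'E'
from h import *
go(.451,-.1982,.02)
E
```

```text
t 33.6 pos [ 0.4526 -0.1933  0.0319] yaw -11.62 spin needed 0.33 tilt [-0.003 -0.079] delta cm tool(now) [-0.41 -0.07  1.23] tool(nominal yaw) [-0.51 -0.05  1.19] F [-1.1  0.1 -0.3] w 1.0 j6 -0.24
```

Emit:
send_rows:
  increments:
    - {"delta_pos": [-0.2,0,0.5],"spin": 0.3,"fingers": 0}
    - {"delta_pos": [-0.2,-0.1,0.5],"spin": 0,"fingers": 0}
    - {"delta_pos": [0,0,0.1],"spin": 0,"fingers": 0}
    - {"delta_pos": [0,0,0],"spin": 0,"fingers": 0}

```text
clock: 34.0
eef_pos: [0.4511, -0.1984, 0.0204]
tcp_rot: [0.776, 0.629, -0.026, 0.03]
ft_force: [0.2, -0.7, -0.3]
grip_width: 1.003
```

```bash
python3 - <<'E'
from h import *
go(.451,-.1982,.02)
E
```

```text
t 34.0 pos [ 0.4511 -0.1984  0.0204] yaw -11.92 spin needed 0.03 tilt [-0.002 -0.079] delta cm tool(now) [ 0.02 -0.02  0.04] tool(nominal yaw) [ 0.02 -0.02  0.04] F [ 0.2 -0.7 -0.3] w 1.003 j6 -0.24
```

Emit:
send_rows:
  increments:
    - {"delta_pos": [0,0,0],"spin": 0,"fingers": 0.5}
    - {"delta_pos": [0,0,0],"spin": 0,"fingers": 1}
    - {"delta_pos": [0,0,0],"spin": 0,"fingers": 1}
    - {"delta_pos": [0,0,0],"spin": 0,"fingers": 1}
    - {"delta_pos": [0,0,0],"spin": 0,"fingers": 1}
    - {"delta_pos": [0,0,-1],"spin": 0,"fingers": 1}
    - {"delta_pos": [0,0,-1.5],"spin": 0,"fingers": 1}
    - {"delta_pos": [0,0,-1.5],"spin": 0,"fingers": 1}
  grip_force: 80

```text
clock: 34.8
eef_pos: [0.4453, -0.1917, 0.0575]
tcp_rot: [0.776, 0.629, -0.028, 0.023]
ft_force: [-0.3, 0.2, -6.5]
grip_width: 0.515
```

Emit:
send_rows:
  increments:
    - {"delta_pos": [0,0,-2],"spin": 0,"fingers": 1}
    - {"delta_pos": [0,0,-2],"spin": 0,"fingers": 1}
    - {"delta_pos": [0,0,-2],"spin": 0,"fingers": 1}
    - {"delta_pos": [0,0,-2],"spin": 0,"fingers": 1}
    - {"delta_pos": [0,0,0],"spin": 0,"fingers": 1}

```text
clock: 35.3
eef_pos: [0.4399, -0.181, 0.1361]
tcp_rot: [0.776, 0.629, -0.03, 0.016]
ft_force: [0.5, -0.8, -6.7]
grip_width: 0.511
```

```bash
python3 - <<'E'
from h import *
go(*MARKS[3],.13)
E
```

```text
t 35.3 pos [ 0.4399 -0.181   0.1361] yaw -11.99 spin needed -0.04 tilt [-0.027 -0.063] delta cm tool(now) [37.08 14.42 -2.09] tool(nominal yaw) [37.13 14.44  0.61] F [ 0.5 -0.8 -6.7] w 0.511 j6 -0.25
```

Emit:
send_rows:
  increments:
    - {"delta_pos": [2.3,0.9,-0.2],"spin": 0,"fingers": 1}
    - {"delta_pos": [2.3,0.9,-0.2],"spin": 0,"fingers": 1}
    - {"delta_pos": [2.3,0.9,-0.2],"spin": 0,"fingers": 1}
    - {"delta_pos": [2.3,0.9,-0.2],"spin": 0,"fingers": 1}
    - {"delta_pos": [2.3,0.9,-0.2],"spin": 0,"fingers": 1}
    - {"delta_pos": [2.3,0.9,-0.2],"spin": 0,"fingers": 1}
    - {"delta_pos": [2.3,0.9,-0.2],"spin": 0,"fingers": 1}
    - {"delta_pos": [2.3,0.9,-0.2],"spin": 0,"fingers": 1}

```text
clock: 36.1
eef_pos: [0.5375, -0.0082, 0.1219]
tcp_rot: [0.778, 0.627, -0.039, 0.005]
ft_force: [0.5, 0.0, -6.9]
grip_width: 0.513
```

```bash
python3 - <<'E'
from h import *
go(*MARKS[3],.13)
E
```

```text
t 36.1 pos [ 0.5375 -0.0082  0.1219] yaw -12.37 spin needed -0.42 tilt [-0.055 -0.056] delta cm tool(now) [18.14  8.29 -2.38] tool(nominal yaw) [18.19  8.47 -0.81] F [ 0.5  0.  -6.9] w 0.513 j6 0.13
```

Emit:
send_rows:
  increments:
    - {"delta_pos": [3.6,1.6,-0.4],"spin": -0.4,"fingers": 1}
    - {"delta_pos": [3.6,1.6,-0.4],"spin": 0,"fingers": 1}
    - {"delta_pos": [3.6,1.6,-0.4],"spin": 0,"fingers": 1}
    - {"delta_pos": [3.6,1.6,-0.4],"spin": 0,"fingers": 1}
    - {"delta_pos": [2,1.2,-0.2],"spin": 0,"fingers": 1}
    - {"delta_pos": [0,0,0],"spin": 0,"fingers": 1}

```text
clock: 36.7
eef_pos: [0.6404, 0.146, 0.1075]
tcp_rot: [0.775, 0.631, -0.048, -0.003]
ft_force: [0.6, -0.1, -6.2]
grip_width: 0.514
```

```bash
python3 - <<'E'
from h import *
go(*MARKS[3],.06)
E
```

```text
t 36.7 pos [0.6404 0.146  0.1075] yaw -11.84 spin needed 0.11 tilt [-0.077 -0.056] delta cm tool(now) [1.3  1.89 4.56] tool(nominal yaw) [0.98 1.59 4.75] F [ 0.6 -0.1 -6.2] w 0.514 j6 0.36
```

Emit:
send_rows:
  increments:
    - {"delta_pos": [0.5,0.8,1.5],"spin": 0.1,"fingers": 1}
    - {"delta_pos": [0.4,0.8,1.5],"spin": 0,"fingers": 1}
    - {"delta_pos": [0.1,0.3,1.5],"spin": 0,"fingers": 1}
    - {"delta_pos": [0,0,0],"spin": 0,"fingers": 1}

```text
clock: 37.1
eef_pos: [0.6507, 0.1484, 0.0496]
tcp_rot: [0.774, 0.63, -0.055, -0.006]
ft_force: [-1.2, 0.3, -7.7]
grip_width: 0.518
```

```bash
python3 - <<'E'
from h import *
go(.6595,.1521,.0345)
E
```

```text
t 37.1 pos [0.6507 0.1484 0.0496] yaw -11.87 spin needed 0.08 tilt [-0.093 -0.059] delta cm tool(now) [0.65 0.9  1.4 ] tool(nominal yaw) [0.54 0.79 1.51] F [-1.2  0.3 -7.7] w 0.518 j6 0.37
```

Emit:
send_rows:
  increments:
    - {"delta_pos": [0.3,0.5,0.4],"spin": 0,"fingers": 1}
    - {"delta_pos": [0.3,0.4,0.4],"spin": 0,"fingers": 1}
    - {"delta_pos": [0.1,0.1,0.2],"spin": 0,"fingers": 1}
    - {"delta_pos": [0,0,0],"spin": 0,"fingers": 1}

```text
clock: 37.5
eef_pos: [0.66, 0.1515, 0.0364]
tcp_rot: [0.775, 0.63, -0.056, -0.007]
ft_force: [-0.5, 0.3, -6.6]
grip_width: 0.51
```

```bash
python3 - <<'E'
from h import *
go(.6597,.1521,.034)
E
```

```text
t 37.5 pos [0.66   0.1515 0.0364] yaw -11.96 spin needed -0.01 tilt [-0.096 -0.059] delta cm tool(now) [ 0.07 -0.02  0.24] tool(nominal yaw) [ 0.06 -0.04  0.24] F [-0.5  0.3 -6.6] w 0.51 j6 0.37
```

Emit:
send_rows:
  increments:
    - {"delta_pos": [0,0,0.15],"spin": 0,"fingers": 1}
    - {"delta_pos": [0,0,0.1],"spin": 0,"fingers": 1}
    - {"delta_pos": [0,0,0],"spin": 0,"fingers": 1}

```text
clock: 37.8
eef_pos: [0.6612, 0.1515, 0.0364]
tcp_rot: [0.775, 0.63, -0.055, -0.006]
ft_force: [-0.1, 0.1, -7.0]
grip_width: 0.513
```

```bash
python3 - <<'E'
from h import *
from workcell import viewer
go(.6597,.1521,.034)
c=viewer.capture("wrist");cv2.imwrite("pics/w8.png",c["image"])
E
```

```text
t 37.8 pos [0.6612 0.1515 0.0364] yaw -11.95 spin needed 0.0 tilt [-0.092 -0.059] delta cm tool(now) [ 0.04 -0.14  0.25] tool(nominal yaw) [ 0.02 -0.16  0.24] F [-0.1  0.1 -7. ] w 0.513 j6 0.37
```

View pics/w8.png

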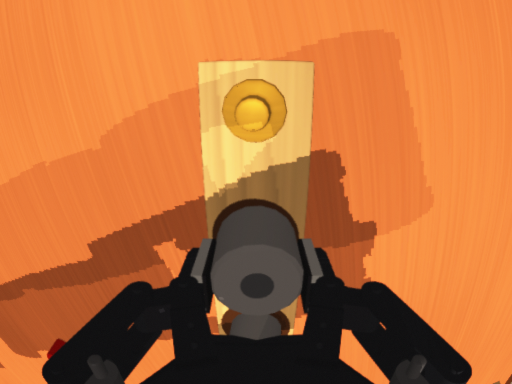

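Emit:
send_rows:
  increments:
    - {"delta_pos": [0,-0.15,0.3],"spin": 0,"fingers": 1}
    - {"delta_pos": [0,0,0],"spin": 0,"fingers": 1}

```text
clock: 38.05
eef_pos: [0.6616, 0.1517, 0.0361]
tcp_rot: [0.775, 0.63, -0.053, -0.005]
ft_force: [-1.5, -0.7, -7.1]
grip_width: 0.515
```

```bash
python3 - <<'E'
from h import *
go(.6597,.1521,.034)
E
```

```text
t 38.05 pos [0.6616 0.1517 0.0361] yaw -11.93 spin needed 0.02 tilt [-0.087 -0.059] delta cm tool(now) [ 0.01 -0.18  0.22] tool(nominal yaw) [-0.01 -0.19  0.21] F [-1.5 -0.7 -7.1] w 0.515 j6 0.37
```

Emit:
send_rows:
  increments:
    - {"delta_pos": [0,-0.2,0.4],"spin": 0,"fingers": 1}

```text
clock: 38.15
eef_pos: [0.6617, 0.1519, 0.0353]
tcp_rot: [0.775, 0.63, -0.051, -0.003]
ft_force: [-1.7, -1.7, 14.2]
grip_width: 0.51
```

Emit:
send_rows:
  increments:
    - {"delta_pos": [0,0,0.3],"spin": 0,"fingers": 1}

```text
clock: 38.25
eef_pos: [0.6619, 0.1519, 0.0354]
tcp_rot: [0.775, 0.63, -0.051, -0.003]
ft_force: [-7.9, 0.5, 9.3]
grip_width: 0.516
```

```bash
python3 - <<'E'
from h import *
go(.6597,.1521,.034)
E
```

```text
t 38.25 pos [0.6619 0.1519 0.0354] yaw -11.93 spin needed 0.02 tilt [-0.083 -0.059] delta cm tool(now) [-0.01 -0.21  0.16] tool(nominal yaw) [-0.02 -0.22  0.14] F [-7.9  0.5  9.3] w 0.516 j6 0.37
```

Emit:
send_rows:
  increments:
    - {"delta_pos": [0,-0.2,-0.2],"spin": 0,"fingers": 1}
    - {"delta_pos": [0,0,0],"spin": 0,"fingers": 1}

```text
clock: 38.45
eef_pos: [0.6596, 0.1527, 0.0374]
tcp_rot: [0.775, 0.63, -0.051, -0.003]
ft_force: [0.5, 0.4, -7.9]
grip_width: 0.51
```

```bash
python3 - <<'E'
from h import *
go(.6597,.1521,.034)
E
```

```text
t 38.45 pos [0.6596 0.1527 0.0374] yaw -11.93 spin needed 0.02 tilt [-0.083 -0.059] delta cm tool(now) [-0.03  0.05  0.34] tool(nominal yaw) [-0.05  0.02  0.34] F [ 0.5  0.4 -7.9] w 0.51 j6 0.37
```

Emit:
send_rows:
  increments:
    - {"delta_pos": [0,0,0.2],"spin": 0,"fingers": 1}
    - {"delta_pos": [0,0,0.1],"spin": 0,"fingers": 1}
    - {"delta_pos": [0,0,0],"spin": 0,"fingers": 0.4}
    - {"delta_pos": [0,0,0],"spin": 0,"fingers": 0.3}
    - {"delta_pos": [0,0,0],"spin": 0,"fingers": 0.1}
    - {"delta_pos": [0,0,0],"spin": 0,"fingers": 0}
    - {"delta_pos": [0,0,0],"spin": 0,"fingers": 0}
    - {"delta_pos": [0,0,-1],"spin": 0,"fingers": 0}

```text
clock: 39.25
eef_pos: [0.6619, 0.1532, 0.0462]
tcp_rot: [0.775, 0.63, -0.049, -0.002]
ft_force: [-0.6, 0.6, -0.7]
grip_width: 1.001
```

Emit:
send_rows:
  increments:
    - {"delta_pos": [0,0,-1.5],"spin": 0,"fingers": 0}
    - {"delta_pos": [0,0,-2],"spin": 0,"fingers": 0}
    - {"delta_pos": [0,0,-2],"spin": 0,"fingers": 0}
    - {"delta_pos": [0,0,-2],"spin": 0,"fingers": 0}
    - {"delta_pos": [0,0,-2],"spin": 0,"fingers": 0}
    - {"delta_pos": [0,0,0],"spin": 0,"fingers": 0}

```text
clock: 39.85
eef_pos: [0.6729, 0.1598, 0.1535]
tcp_rot: [0.775, 0.63, -0.046, 0.0]
ft_force: [0.4, 0.2, 0.2]
grip_width: 0.998
```

```bash
python3 - <<'E'
from h import *
from workcell import viewer
go(.5,.1,.2)
c=viewer.capture("wrist");cv2.imwrite("pics/w9.png",c["image"])
for p in MARKS: wmeas(c,p,0)
wmark(c,MARKS[3])
c=viewer.capture("scene");cv2.imwrite("pics/s9.png",c["image"]);P=cloud(c)
for g in MARKS+[(.594,-.156),(.6745,.2254)]:
    d=np.hypot(P[...,0]-g[0],P[...,1]-g[1])<.035; z=P[...,2][d&(P[...,2]<.07)]; h=np.percentile(z,97)
    q=P[d&(abs(P[...,2]-h)<.005)]; print("scene",np.round((q[:,:2].min(0)+q[:,:2].max(0))/2,4),round(h,4),len(q))
E
```

```text
t 39.85 pos [0.6729 0.1598 0.1535] yaw -11.89 spin needed 0.06 tilt [-0.071 -0.057] delta cm tool(now) [ -9.65 -15.93  -3.07] tool(nominal yaw) [ -9.43 -15.68  -4.65] F [0.4 0.2 0.2] w 0.998 j6 0.37
top h 0.0132 n 367 circle 0.6107 -0.067 r 0.0288 mean [ 0.6123 -0.0636]
top h 0.0439 n 389 circle 0.6244 -0.0038 r 0.0155 mean [ 0.6251 -0.0015]
top h 0.0484 n 938 circle 0.6424 0.0734 r 0.0195 mean [0.6427 0.0757]
top h 0.0526 n 2115 circle 0.6577 0.1537 r 0.0232 mean [0.6584 0.1552]
mark px [250.9 185.1] 2657 circ 0.6561 0.1478 0.0316
scene [ 0.6106 -0.0822] 0.0404 85
scene [ 0.6258 -0.0043] 0.0452 149
scene [0.6432 0.0726] 0.05 229
scene [0.66  0.153] 0.0547 308
scene [ 0.5955 -0.1548] 0.0548 149
scene [0.6752 0.226 ] 0.03 46
```

View pics/s9.png

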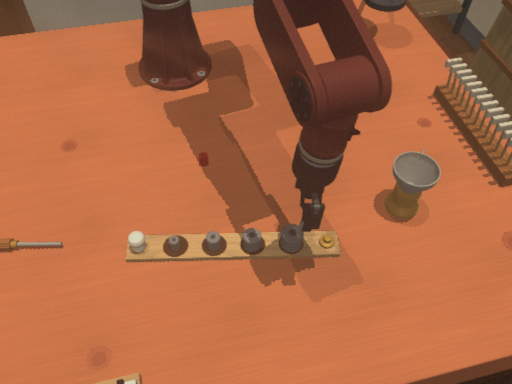

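View pics/w9.png

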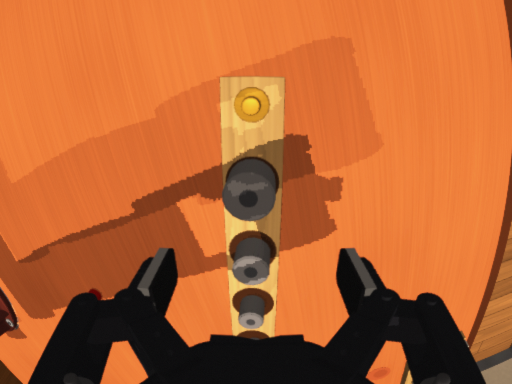

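All four weights stand within about 2 mm of their mark centres. The gripper is clear, so I'm handing in.

```bash
python3 -c "
from workcell import job
print(job.sign_off())"
```

```text
the job is handed in; nothing more can be done
None
```

The four lead weights stand upright on the four inlays, smallest next to the knob and largest farthest from it. I handed in at about 40 s of robot time.

- **Placement:** in the last scene picture each weight's centre was about 0.6 to 1.8 mm from its mark, with both measured in that camera. Top heights fit upright weights. The last wrist picture agreed for the three larger weights. It could not see weight_1, because the gripper blocked the view, so that one rests on the scene camera and an earlier wrist reading.
- **Left alone:** the knob, brass nut, funnel and red look-alike were not touched. The knob and nut read within about 1 mm of where they started. The funnel and red piece I only checked by eye in the last picture.
- **What went wrong:** the tool slowly tilted as it moved, by up to about 9°, and I spent about 10 s correcting it. It was still about 5° off when weight_4 was set down. That weight touched on one edge at about 14 N, settled flat on release and was then measured in place.
- **Disagreement:** the scene and wrist cameras differed by 1 to 2 mm on the marks, which is within calibration, so I aimed at the average.

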